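# Put the opened watch away: each part in its own place

## Task

The watch has been taken apart and its parts lie mixed on the grey bench; sort them onto the red side. Set the movement down gently, without dropping it, in the middle of the pale pad of the black dish and put the clear dust cover over it, resting level on the dish; lay the gilt case flat in the felt-lined wooden tray for polishing and the steel case back flat in the wire basket for cleaning, each the same way up as it lies now. Leave the oil cup, the tweezers and the loupe where they are.

Things in the scene. Friction and masses are not known exactly. Their poses are not given: they have to be found in the camera images.
- movement: Watch movement in its grey ring holder, gilt top: round, 34 mm across, ring 9 mm high (12 mm in all), 40 g. Can be gripped across the ring at any yaw. Origin: centre of its underside, z up. At the start it lies flat on the grey bench (surface z = 0). A lamp shade hangs low over the bench to the left of the parts (y above 0.3 m, x above 0.43 m).
- dust_cover: Clear plastic bell, open below, with a black foot ring and a black knob on top. 70 mm outside, 64 mm inside, 27 mm high to the top of the bell; 24 mm of room inside. The knob stands on its centre: 15 mm thick, from 29 to 49 mm above the rim; grip it there. 50 g. Origin: centre of the lower rim, z up. Stands on the grey bench at the start.
- watch_case: Open gilt (yellow) watch case, a ring with short lugs, 34 mm across along its x (grip it there), 41 x 38 mm with lugs and crown, 11 mm high, 30 g. Origin: on its underside, 2 mm from the centre of the ring, which lies along +y; z up. Lies flat on the grey bench at the start.
- case_back: Plain steel case back: round disc 38 mm across and 8 mm thick (full width from 2 to 7 mm up), six dark notches round its top, 30 g. Can be gripped at any yaw. Origin: centre of its underside, z up. Lies flat on the grey bench at the start.
- movement_dish: Black round dish, fixed, 86 mm across, for the movement. Flange top 8 mm above its origin; on it a round step 48 mm across with a pale pad, pad top 14 mm above the origin. The dust cover stands on the flange round the step (8 mm play on each side). Origin: centre of its underside. On the red top (z = -0.006 m), which a panel 0.28 m high (x above 0.49 m) parts from the grey bench.
- felt_tray: Rectangular wooden tray with a green felt floor, fixed, for the gilt case: 76 mm along its x, 104 mm along its y, walls 4 mm thick and 14 mm high, felt 7 mm above the origin. Fingers fit beside the part along y only. Origin: centre of its underside, z up. On the red top (z = -0.006 m).
- wire_basket: Shallow rectangular steel wire basket, fixed, for the case back: 76 mm along its x, 104 mm along its y, walls 3 mm thick and 19 mm high, floor 5 mm above the origin; a wire ear 6 mm out at each end in y. Fingers fit beside the part along y only. Origin: centre of its underside, z up. On the red top (z = -0.006 m).
- oil_cup: Bystander: small white oil cup on a flared foot with a stick in it, 28 mm across, 58 mm high. Origin: centre of its underside. On the grey bench behind the parts.
- tweezers: Bystander: dark steel tweezers, 75 mm long along their x, 10 mm wide and high, lying on the grey bench behind the parts. Origin: middle of the underside.
- loupe: Bystander: black eye loupe standing on its wide end, 35 mm across, 31 mm high, on the grey bench left of the parts, near the front edge. Origin: centre of its underside.
Mind the look-alikes: they are no part of the job. Leave any blue or turquoise look-alike of the case_back alone.

How it is judged:
By the outcome, as a careful person would: the job done as asked, in the order asked, and still so for the second after the job is handed in, with the robot touching nothing.
It also fails if it takes over 141 s, if anything falls off the work surface, if the arm or the gripper's body presses on something with over 40 N, if the wrist force passes 120 N, or if a joint passes its speed limit or range.

## Robot

A 6-joint arm with a two-finger parallel gripper is mounted at the origin on a cart in front of the work surface, level with it; the furniture and walls round the work are solid. World frame = base frame: x ahead of the robot, y to its left, z up, the work surface at z = 0. Lengths are in m, angles in rad, forces in N, time in s.
With the tool pointing down it reaches from about 0.35 to 0.775 m from the base axis. Payload 5.5 kg.
Tool frame: the origin (TCP) lies at the very end of the fingers, on their centre line; the grasp point (between the pads) lies 19 mm behind it; z points along the fingers, y is the direction in which the jaws open and shut (so a half turn about z gives the same grasp; the last joint's range is limited). The gripper opens to 85 mm and grips with 20 to 120 N. Pads are 22 mm wide; open, the fingers measure 114 mm over their backs; the gripper's body (76 mm by 85 mm) begins 54 mm behind the grasp point. The pads swing forward as they close: fully open they stand 13 mm farther back than shut.
Start: joints at [-1.388, 0.313, 0.046, 1.304, 0, 1.431], TCP at [0.182, -0.545, 0.207] pointing down, gripper open.
Joint ranges: [-2.76, 2.76], [-0.86, 1.69], [-1.03, 1.26], [-2.2, 2.34], [-1.47, 1.5], [-3.14, 3.14]. Speed limits (rad/s): [2.57, 2.57, 3.14, 3.14, 3.14, 3.14].

## Interface

Orientations are given as a unit quaternion [w, x, y, z].
In Python, from workcell import env gives the robot as it stands. The module is installed in compiled form; this text tells all that it offers.
- The arm moves only by the shell command python3 -m pendant 'ROWS' [FORCE]. ROWS is JSON, a list of rows, each an object with "fingers": the finger opening in mm, from 0 to 85.4; "delta_pos": the shift along the tool's x, y, z in mm, a list of three; "angular": the turn, a rotation vector about the tool's x, y, z in rad, a list of three. In form: [{"fingers": fingers, "delta_pos": [x, y, z], "angular": [ax, ay, az]}, ...]. A call has 1 to 12 rows; each row shifts and turns the commanded pose from where the row before left it, along the tool's axes as they then stand; what a row does not reach is not made up. A row lasts 1/10 s, in which the tool goes at most 50 mm and 8.59 degrees, less where a joint would pass 70% of its speed; a pose out of reach is approached as far as the arm can. A call is refused whole if a number of a shift passes 50 or a number of a turn 0.15, either way. A call with a gripper value outside its range is refused whole. The fingers move at their own pace and stop on an object; FORCE is the grip in N (left out, the last holds). Time passes only in rows, so rows that do not move let the fingers close. It gives the time, the measured TCP pose, the force and the opening at its end, in the units of the state.
- env.get_state(): the state, without advancing time (a new reading comes with each control period).
- env.read_camera(name): name is "scene" or "top"; returns the picture (384x512x3 uint8, blue, green, red); there is no depth.
- env.camera_params(name): a dict with "fx", "fy", "cx", "cy" (pixels), "k1" (the pictures are not rectified: a ray, as slopes to the right and down, at radius r is drawn at 1 + k1 r^2 times it, then the intrinsics apply), "view" (4x4, takes a point from world to camera coordinates). Camera axes: x right, y up, looking along -z (the intrinsics and any distortion apply to the point x, -y, -z); pixel columns grow to the right and rows downward; lengths in m; the calibration is good to about 2 mm. A picture is of the moment at which its call begins. camera_params takes no time and is no camera call.
- env.hand_in(): hands the job in, once; it reports no verdict.
The state is a dict: "clock": time; "joint_pos": joint angles; "qvel": joint speeds; "tau": joint torques, N m; "tcp_pos": TCP position; "orientation": TCP orientation; "wrist_force": force on the tool from outside, world axes, zero at the start; "ft_torque": the same for the moment, N m; "finger_gap": finger opening in m.
Only numpy, scipy, OpenCV 4.12 (cv2) and the standard library are available. Lean on these libraries where they do the work, as an engineer would, in place of code of your own. Each camera call takes 0.05 s, during which the arm holds its last target. There are 200 camera calls.

## Working session

There is one attempt and no reset: what is moved stays moved. The work goes in short steps, Python scripts to look and compute and a shell command to move; the robot and the scene stay as the last step left them, time stands still between calls to the robot, and variables do not carry over. Pictures are saved under pics/ and viewed, about 12 in all and at most 16, crops included, and the job is handed in when it is done.

```bash
mkdir -p pics
cat > h.py <<'E'
import numpy as np, cv2
from workcell import env
def P(name):
    p=env.camera_params(name); return p
def proj(name,X):
    p=P(name); V=np.array(p['view']); c=(V@np.append(X,1))[:3]
    a,b=c[0]/-c[2],-c[1]/-c[2]; s=1+p['k1']*(a*a+b*b)
    return np.array([p['fx']*a*s+p['cx'],p['fy']*b*s+p['cy']])
def ray(name,u,v):
    p=P(name); V=np.array(p['view']); x,y=(u-p['cx'])/p['fx'],(v-p['cy'])/p['fy']
    a,b=x,y
    for _ in range(30):
        s=1+p['k1']*(a*a+b*b); a,b=x/s,y/s
    R=V[:3,:3]; o=-R.T@V[:3,3]; return o,R.T@np.array([a,-b,-1])
def pix(name,u,v,z):
    o,d=ray(name,u,v); return o+d*(z-o[2])/d[2]
def snap(name,fn,crop=None,k=1):
    im=env.read_camera(name); cv2.imwrite('pics/raw_'+fn+'.png',im)
    if crop: u0,v0,u1,v1=crop; im=im[v0:v1,u0:u1]
    cv2.imwrite('pics/'+fn+'.png',cv2.resize(im,None,fx=k,fy=k,interpolation=cv2.INTER_CUBIC)); return im
E
python3 - <<'E'
from h import *
a=snap('scene','s0'); b=snap('top','t0')
for n in('scene','top'): 
    p=P(n); V=np.array(p['view']); print(n,p['fx'],p['k1'],-V[:3,:3].T@V[:3,3], V[:3,:3].round(3).tolist())
print(env.get_state())
E
```

```text
scene 385.96022718389486 -0.11347159872631814 [-0.03306493  0.77441383  0.74134888] [[-0.821, -0.571, 0.002], [0.347, -0.495, 0.797], [-0.454, 0.655, 0.604]]
top 474.5698720861288 -0.09055962055076669 [0.44031235 0.03145832 1.20935947] [[-0.001, -1.0, 0.002], [0.997, -0.0, 0.078], [-0.078, 0.002, 0.997]]
{'clock': 0.1, 'joint_pos': array([-1.38761783e+00,  3.13970875e-01,  4.51137234e-02,  1.30358760e+00,
       -4.77653530e-06,  1.43118601e+00]), 'qvel': array([ 0.00093949, -0.00261125,  0.00201051,  0.00049048, -0.00141845,
       -0.00106537]), 'tau': array([ 1.67001530e-03, -4.81726134e+01,  2.99244261e+01,  1.27586012e-02,
       -1.89406524e-04,  8.13598660e-06]), 'tcp_pos': array([ 0.18229295, -0.54483402,  0.20658078]), 'orientation': array([-8.23964740e-04,  9.87003834e-01,  1.60694592e-01, -2.03409951e-05]), 'wrist_force': array([-0.65187854,  1.13007183,  0.23265757]), 'ft_torque': array([ 0.02509971,  0.02280592, -0.08155891]), 'finger_gap': 0.08509000297319437}
```

View pics/s0.png

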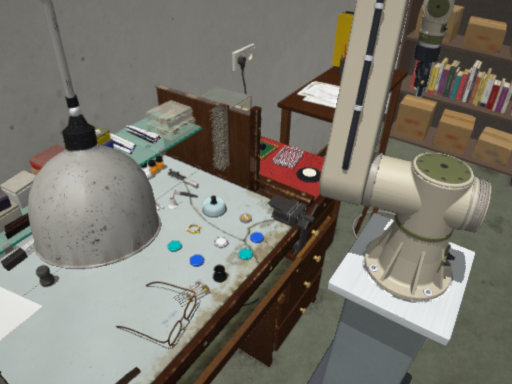

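View pics/t0.png

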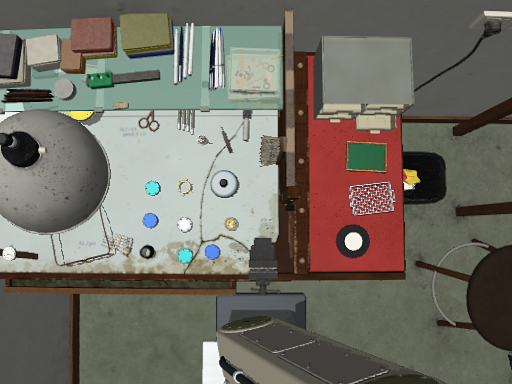

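Run:
```python
from h import *
b=cv2.imread('pics/raw_t0.png')
cv2.imwrite('pics/t0a.png',cv2.resize(b[125:285,130:290],None,fx=3.7,fy=3.7,interpolation=cv2.INTER_CUBIC))
cv2.imwrite('pics/t0b.png',cv2.resize(b[125:285,280:420],None,fx=3.7,fy=3.7,interpolation=cv2.INTER_CUBIC))
for n,u,v,z in [('clear/dial',224,183,.02),('gilt',185.5,186.5,.01),('white',185,225,.01),('copper',232,224,.01),('cy1',152,187,.008),('cy2',185,256,.008),('bl1',150,220,.008),('bl2',212,251,.008),('loupe',147,252,.03),('dish',353,241,.008),('felt',367,157,.001),('bask',372,198,0),('panel end',289,205,.28),('vice',262,240,.03)]: print(n,pix('top',u,v,z).round(4), proj('scene',pix('top',u,v,z)).round())
```

```text
clear/dial [0.547  0.1044 0.02  ] [214. 204.]
gilt [0.539  0.2028 0.01  ] [195. 226.]
white [0.4415 0.2031 0.01  ] [222. 241.]
copper [0.4441 0.0844 0.01  ] [247. 216.]
cy1 [0.538  0.2889 0.008 ] [174. 245.]
cy2 [0.3635 0.2028 0.008 ] [246. 253.]
bl1 [0.454  0.2927 0.008 ] [197. 259.]
bl2 [0.3762 0.1347 0.008 ] [257. 236.]
loupe [0.3744 0.2945 0.03  ] [221. 268.]
dish [ 0.4007 -0.2217  0.008 ] [309. 172.]
felt [ 0.6161 -0.2631  0.001 ] [262. 150.]
bask [ 0.5101 -0.2742  0.    ] [289. 158.]
panel end [ 0.4804 -0.0392  0.28  ] [262. 112.]
vice [0.4045 0.0092 0.03  ] [273. 202.]
```

View pics/t0a.png

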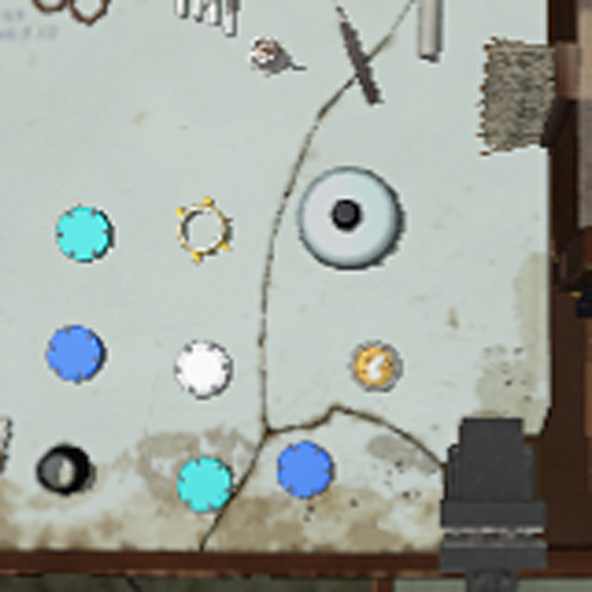

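View pics/t0b.png

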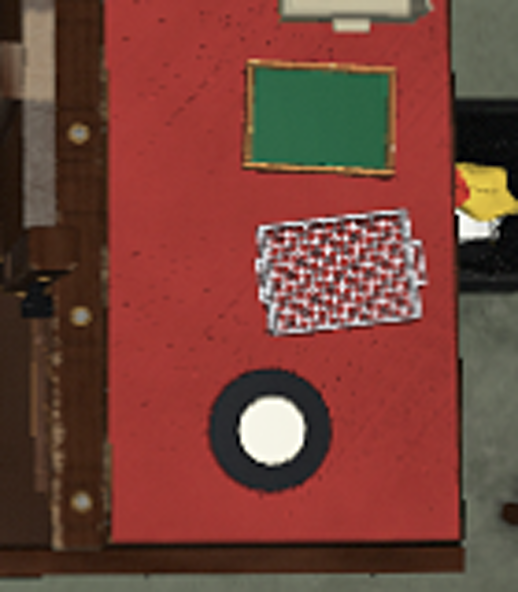

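Run:
```python
from h import *
b=cv2.imread('pics/raw_t0.png');s=cv2.imread('pics/raw_s0.png')
rz=lambda im,k:cv2.resize(im,None,fx=k,fy=k,interpolation=cv2.INTER_CUBIC)
A=rz(b[174:200,172:198],11);B=rz(s[214:240,182:208],11)
C=rz(s[175:247,235:325],6.4)[:460,:508]
out=np.zeros((580,800,3),np.uint8); out[:286,:286]=A; out[290:576,:286]=B; out[:C.shape[0],290:290+C.shape[1]]=C
cv2.imwrite('pics/c1.png',out)
hb=cv2.cvtColor(b,cv2.COLOR_BGR2HSV)
def seg(m,u0,v0,u1,v1):
    n,l,st,ce=cv2.connectedComponentsWithStats(m[v0:v1,u0:u1].astype(np.uint8))
    i=1+np.argmax(st[1:,4]); return ce[i]+[u0,v0],st[i]
w,st=seg(b.min(2)>215,170,210,200,240); print('caseback',w,st[2:],pix('top',*w,.008))
f=(hb[...,0]>50)&(hb[...,0]<85)&(hb[...,1]>120)
ys,xs=np.nonzero(f[135:180,335:400]); r=cv2.minAreaRect(np.c_[xs+335,ys+135].astype(np.float32)); print('felt',r,[pix('top',*p,.001).round(4).tolist() for p in cv2.boxPoints(r)])
w,st=seg(b.min(2)>200,335,225,375,260);print('pad',w,st,pix('top',*w,.008))
w,st=seg(b.max(2)<70,330,220,380,265);print('dish',w,st,pix('top',*w,.002))
w,st=seg(b.max(2)<70,215,172,235,195);print('knob',w,st,pix('top',*w,.049))
bg=np.median(b[205:215,195:220].reshape(-1,3),0)
d=np.abs(b.astype(int)-bg).max(2)>40
w,st=seg(d,222,214,244,235);print('mov',w,st,pix('top',*w,.009))
w,st=seg(((hb[...,1]>100)&(hb[...,0]<40)),172,174,198,200);print('case',w,st,pix('top',*w,.008))
```

```text
caseback [184.04098361 224.10655738] [ 13  13 122] [0.44374771 0.20588704 0.008     ]
felt ((366.10400390625, 156.5043182373047), (35.21944046020508, 24.97832679748535), 2.38594388961792) [[0.5868, -0.213, 0.001], [0.6518, -0.217, 0.001], [0.6483, -0.309, 0.001], [0.5831, -0.3047, 0.001]]
pad [353.0210084  241.07142857] [ 10   8  17  17 238] [ 0.40047511 -0.2217379   0.008     ]
dish [352.14583333 240.73611111] [  7   5  32  33 576] [ 0.40113711 -0.2207678   0.002     ]
knob [223.25641026 182.53846154] [ 5  7  7  8 39] [0.54554972 0.10443599 0.049     ]
mov [231.27857143 223.62142857] [  2   3  15  14 140] [0.44506726 0.0862563  0.009     ]
case [182.875 193.375] [ 9 18  5  4  8] [0.5216714  0.20962986 0.008     ]
```

View pics/c1.png

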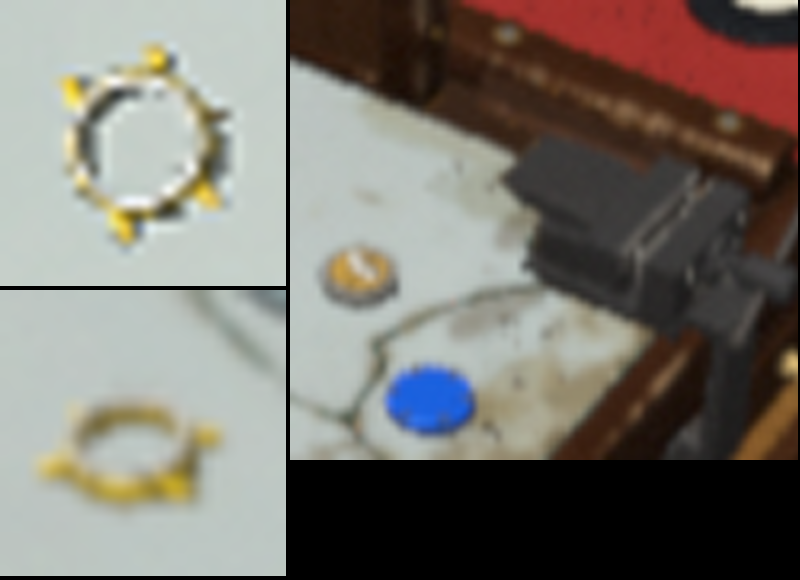

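```bash
cat >> h.py <<'E'
def tri(pt,ps):
    o1,d1=ray('top',*pt);o2,d2=ray('scene',*ps)
    A=np.c_[d1,-d2]; t=np.linalg.lstsq(A,o2-o1,rcond=None)[0]
    a,b=o1+t[0]*d1,o2+t[1]*d2; return (a+b)/2,np.linalg.norm(a-b)
E
python3 - <<'E'
from h import *
print('vice',tri((254.7,238.1),(268.6,203)))
print('bask',pix('top',371.5,198.1,.013)); print('case',pix('top',184.45,186.45,.010))
s=cv2.imread('pics/raw_s0.png')
for n,X in dict(mov=[.445,.0863,.009],knob=[.5455,.1044,.049],cb=[.4437,.2059,.008],case=[.5395,.2055,.010],pad=[.4005,-.2217,.008]).items():
    p=proj('scene',X);print(n,p.round(1))
m=s.min(2)>205; n,l,st,ce=cv2.connectedComponentsWithStats(m[165:255,200:330].astype(np.uint8))
for i in range(1,n):
    if st[i,4]>30: print('white',ce[i]+[200,165],st[i])
m=s.max(2)<60; n,l,st,ce=cv2.connectedComponentsWithStats(m[190:210,203:225].astype(np.uint8))
for i in range(1,n): print('knob',ce[i]+[203,190],st[i])
E
```

```text
vice (array([0.40867805, 0.02682112, 0.03774948]), np.float64(0.0016940127986022776))
bask [ 0.5090937  -0.26961514  0.013     ]
case [0.53916379 0.20551422 0.01      ]
mov [246.2 216.9]
knob [214.3 196.8]
cb [221.1 241.4]
case [194.1 226.8]
pad [309.5 172.5]
white [308.74137931 171.82758621] [103   4  12   6  58]
white [220.39215686 240.82352941] [16 72 10  8 51]
knob [213.22222222 200.14814815] [ 8  6  5  8 27]
```

```bash
cat >> h.py <<'E'
def plan(tgt,cur=None,n=None):
    """tgt,cur=(x,y,z,phi); polar interpolation about the base; prints tool-frame rows [dx,dy,dz] mm, turn z rad"""
    if cur is None:
        s=env.get_state(); w,x,y,z=s['orientation']; p=s['tcp_pos']
        cur=(*p,2*np.arctan2(y,x))
        print('from',np.round(cur,4),'tilt',round(float(2*np.hypot(w,z)),4))
    pol=lambda c:np.array([np.hypot(c[0],c[1]),np.arctan2(c[1],c[0]),c[2],c[3]])
    a,b=pol(cur),pol(tgt); b[3]=a[3]+(b[3]-a[3]+np.pi)%(2*np.pi)-np.pi
    n=n or int(np.ceil(max(abs(b[3]-a[3])/.145, np.linalg.norm([max(a[0],b[0])*(b[1]-a[1]),b[0]-a[0],b[2]-a[2]])/.046,1)))
    x,y,z,f=cur
    for i in range(1,n+1):
        q=a+(b-a)*i/n; X=np.array([q[0]*np.cos(q[1])-x,q[0]*np.sin(q[1])-y,q[2]-z])*1e3
        t=[X[0]*np.cos(f)+X[1]*np.sin(f), X[0]*np.sin(f)-X[1]*np.cos(f), -X[2]]
        t=np.round(t,1 if n<3 else 0); w=round(f-q[3],3)
        x+=(t[0]*np.cos(f)+t[1]*np.sin(f))/1e3; y+=(t[0]*np.sin(f)-t[1]*np.cos(f))/1e3; z-=t[2]/1e3; f-=w
        print(t.tolist(),w)
    return (x,y,z,f)
E
python3 - <<'E'
from h import *
c=plan((.40,0,.2,1.57)); print()
c=plan((.445,.0863,.08,1.76),c)
E
```

```text
from [ 0.1823 -0.5448  0.2066  0.3228] tilt 0.0016
[41.0, -12.0, 0.0] -0.073
[41.0, -12.0, 1.0] -0.074
[40.0, -11.0, 0.0] -0.073
[39.0, -12.0, 1.0] -0.073
[38.0, -12.0, -0.0] -0.074
[38.0, -11.0, 0.0] -0.073
[37.0, -12.0, 1.0] -0.074
[36.0, -12.0, 0.0] -0.073
[35.0, -11.0, 0.0] -0.073
[35.0, -12.0, 1.0] -0.074
[34.0, -11.0, 0.0] -0.073
[33.0, -12.0, 1.0] -0.073
[32.0, -11.0, 0.0] -0.074
[32.0, -12.0, 0.0] -0.073
[31.0, -11.0, 1.0] -0.073
[30.0, -12.0, 0.0] -0.074
[29.0, -11.0, 1.0] -0.073

[20.0, 13.0, 30.0] -0.048
[20.0, 13.0, 30.0] -0.047
[21.0, 12.0, 30.0] -0.048
[22.0, 13.0, 30.0] -0.047
```

```bash
python3 -m pendant '[{"fingers":55,"delta_pos":[41,-12,0],"angular":[0,0,-0.073]},{"fingers":55,"delta_pos":[41,-12,0],"angular":[0,0,-0.073]},{"fingers":55,"delta_pos":[40,-12,0],"angular":[0,0,-0.073]},{"fingers":55,"delta_pos":[39,-12,0],"angular":[0,0,-0.073]},{"fingers":55,"delta_pos":[38,-12,0],"angular":[0,0,-0.073]},{"fingers":55,"delta_pos":[38,-12,0],"angular":[0,0,-0.073]},{"fingers":55,"delta_pos":[37,-12,0],"angular":[0,0,-0.073]},{"fingers":55,"delta_pos":[36,-12,0],"angular":[0,0,-0.073]},{"fingers":55,"delta_pos":[35,-12,0],"angular":[0,0,-0.073]}]' 30 && python3 -m pendant '[{"fingers":55,"delta_pos":[35,-12,0],"angular":[0,0,-0.073]},{"fingers":55,"delta_pos":[34,-12,0],"angular":[0,0,-0.073]},{"fingers":55,"delta_pos":[33,-12,0],"angular":[0,0,-0.073]},{"fingers":55,"delta_pos":[32,-12,0],"angular":[0,0,-0.073]},{"fingers":55,"delta_pos":[32,-12,0],"angular":[0,0,-0.073]},{"fingers":55,"delta_pos":[31,-12,0],"angular":[0,0,-0.073]},{"fingers":55,"delta_pos":[30,-12,0],"angular":[0,0,-0.073]},{"fingers":55,"delta_pos":[29,-12,0],"angular":[0,0,-0.073]},{"fingers":55,"delta_pos":[0,0,0],"angular":[0,0,0]}]' && python3 -c "
from h import *
plan((.445,.0863,.06,1.76))"
```

```text
clock: 1.0
tcp_pos: [0.4005, -0.2643, 0.207]
orientation: [-0.0, 0.882, 0.472, -0.0]
wrist_force: [-0.0, -0.2, -0.2]
finger_gap: 0.0549
clock: 1.9
tcp_pos: [0.3942, 0.0055, 0.2071]
orientation: [-0.001, 0.708, 0.707, -0.0]
wrist_force: [-0.3, -0.4, -0.2]
finger_gap: 0.0549
from [0.3942 0.0055 0.2071 1.5692] tilt 0.0019
[18.0, 14.0, 37.0] -0.048
[19.0, 14.0, 37.0] -0.047
[20.0, 14.0, 36.0] -0.048
[20.0, 15.0, 37.0] -0.048
```

```bash
python3 -m pendant '[{"fingers":55,"delta_pos":[18,14,37],"angular":[0,0,-0.048]},{"fingers":55,"delta_pos":[19,14,37],"angular":[0,0,-0.048]},{"fingers":55,"delta_pos":[20,14,36],"angular":[0,0,-0.048]},{"fingers":55,"delta_pos":[20,15,37],"angular":[0,0,-0.048]},{"fingers":55,"delta_pos":[0,0,0],"angular":[0,0,0]},{"fingers":55,"delta_pos":[0,0,0],"angular":[0,0,0]}]' && python3 -c "
from h import *
snap('scene','m1',(190,170,320,270),6)
plan((.445,.0863,.004,1.76))"
```

```text
clock: 2.5
tcp_pos: [0.4468, 0.083, 0.0594]
orientation: [-0.001, 0.639, 0.769, -0.001]
wrist_force: [0.2, 0.5, 1.5]
finger_gap: 0.0553
from [0.4477 0.0827 0.0606 1.7548] tilt 0.0009
[2.0, -1.0, 28.3] -0.003
[2.1, -1.0, 28.3] -0.002
```

View pics/m1.png

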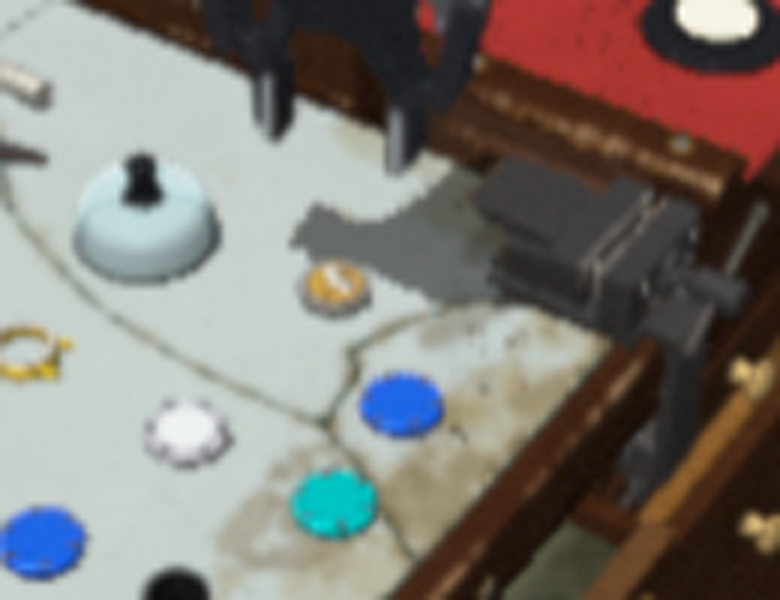

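```bash
python3 -m pendant '[{"fingers":55,"delta_pos":[2,-1,15],"angular":[0,0,0]},{"fingers":55,"delta_pos":[2,-1,15],"angular":[0,0,0]},{"fingers":55,"delta_pos":[0,0,15],"angular":[0,0,0]},{"fingers":55,"delta_pos":[0,0,8],"angular":[0,0,0]},{"fingers":55,"delta_pos":[0,0,3],"angular":[0,0,0]},{"fingers":55,"delta_pos":[0,0,0],"angular":[0,0,0]}]' && python3 -m pendant '[{"fingers":20,"delta_pos":[0,0,0],"angular":[0,0,0]},{"fingers":20,"delta_pos":[0,0,0],"angular":[0,0,0]},{"fingers":20,"delta_pos":[0,0,0],"angular":[0,0,0]},{"fingers":20,"delta_pos":[0,0,0],"angular":[0,0,0]},{"fingers":20,"delta_pos":[0,0,0],"angular":[0,0,0]},{"fingers":20,"delta_pos":[0,0,0],"angular":[0,0,0]},{"fingers":20,"delta_pos":[0,0,0],"angular":[0,0,0]}]' 30
```

```text
clock: 3.15
tcp_pos: [0.4455, 0.0863, 0.005]
orientation: [0.0, 0.639, 0.769, 0.0]
wrist_force: [-0.1, 0.5, -0.2]
finger_gap: 0.0549
clock: 3.85
tcp_pos: [0.4449, 0.0869, 0.0044]
orientation: [0.0, 0.639, 0.769, -0.0]
wrist_force: [0.3, 0.1, 0.0]
finger_gap: 0.0198
```

```bash
python3 -c "
from h import *
a=snap('scene','m2',(210,180,275,245),8)
b=env.read_camera('top')[195:260,200:265]
cv2.imwrite('pics/m2.png',np.hstack([cv2.resize(x,(400,400),interpolation=cv2.INTER_CUBIC) for x in(a,b)]))"
```

```text
(no output)
```

View pics/m2.png

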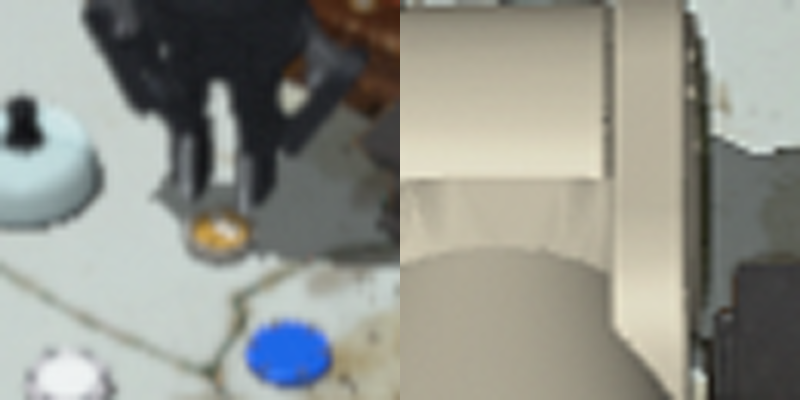

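```bash
python3 -c "
from h import *
for z in (.0606,.07,.08): print(z,proj('scene',[.4477,.0827,z]))
for z in (.0044,.01,.015,.02): print(z,proj('scene',[.4449,.0869,z]))
s=env.get_state();print(s['tcp_pos'],s['wrist_force'],s['finger_gap'])"
```

```text
0.0606 [246.19331292 201.9430213 ]
0.07 [246.19839804 199.32209579]
0.08 [246.20387262 196.50302632]
0.0044 [246.12794965 218.20016129]
0.01 [246.13066879 216.73593512]
0.015 [246.13311238 215.42079442]
0.02 [246.13557097 214.09824536]
[0.44493258 0.08686036 0.00433218] [-0.53990347 -0.33738406 -0.63237568] 0.02022582899967352
```

```bash
python3 -m pendant '[{"fingers":48,"delta_pos":[0,0,0],"angular":[0,0,0]},{"fingers":48,"delta_pos":[0,0,0],"angular":[0,0,0]},{"fingers":48,"delta_pos":[0,0,0],"angular":[0,0,0]},{"fingers":48,"delta_pos":[0,0,4],"angular":[0,0,0]},{"fingers":48,"delta_pos":[0,0,3],"angular":[0,0,0]},{"fingers":48,"delta_pos":[0,0,3],"angular":[0,0,0]},{"fingers":48,"delta_pos":[0,0,0],"angular":[0,0,0]}]' && python3 -c "
from h import *
snap('scene','m3',(210,180,275,245),8)"
```

```text
clock: 4.65
tcp_pos: [0.4445, 0.0868, -0.0062]
orientation: [-0.0, 0.639, 0.769, -0.0]
wrist_force: [0.4, 0.3, 0.6]
finger_gap: 0.048
```

View pics/m3.png

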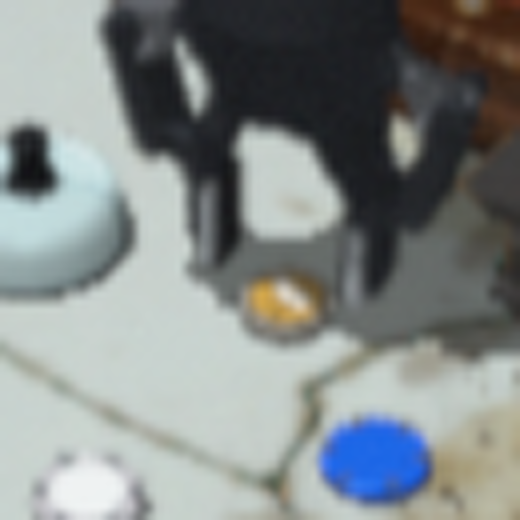

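```bash
python3 -m pendant '[{"fingers":48,"delta_pos":[0,0,4],"angular":[0,0,0]},{"fingers":48,"delta_pos":[0,0,2],"angular":[0,0,0]},{"fingers":48,"delta_pos":[0,0,0],"angular":[0,0,0]}]' && python3 -m pendant '[{"fingers":48,"delta_pos":[0,0,1.5],"angular":[0,0,0]},{"fingers":48,"delta_pos":[0,0,0],"angular":[0,0,0]},{"fingers":48,"delta_pos":[0,0,0],"angular":[0,0,0]}]'&& python3 -m pendant '[{"fingers":20,"delta_pos":[0,0,0],"angular":[0,0,0]},{"fingers":20,"delta_pos":[0,0,0],"angular":[0,0,0]},{"fingers":20,"delta_pos":[0,0,0],"angular":[0,0,0]},{"fingers":20,"delta_pos":[0,0,0],"angular":[0,0,0]},{"fingers":20,"delta_pos":[0,0,0],"angular":[0,0,0]},{"fingers":20,"delta_pos":[0,0,0],"angular":[0,0,0]}]' 30
```

```text
clock: 5.0
tcp_pos: [0.4446, 0.0868, -0.012]
orientation: [-0.0, 0.639, 0.769, -0.0]
wrist_force: [-0.2, -0.1, -0.2]
finger_gap: 0.0483
clock: 5.3
tcp_pos: [0.445, 0.0869, -0.0131]
orientation: [0.0, 0.639, 0.769, -0.0]
wrist_force: [0.3, 0.5, -0.5]
finger_gap: 0.0478
clock: 5.9
tcp_pos: [0.445, 0.0868, -0.0131]
orientation: [0.0, 0.639, 0.769, -0.0]
wrist_force: [-0.1, -0.5, 0.7]
finger_gap: 0.0201
```

```bash
python3 -c "
from h import *
snap('scene','m4',(220,190,270,240),10)"
```

```text
(no output)
```

View pics/m4.png

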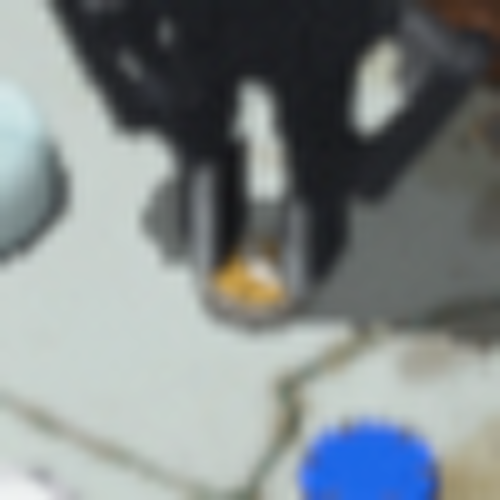

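```bash
python3 -m pendant '[{"fingers":48,"delta_pos":[0,0,0],"angular":[0,0,0]},{"fingers":48,"delta_pos":[0,0,0],"angular":[0,0,0]},{"fingers":48,"delta_pos":[0,0,0],"angular":[0,0,0]},{"fingers":48,"delta_pos":[0,0,3],"angular":[0,0,0]},{"fingers":48,"delta_pos":[0,0,2],"angular":[0,0,0]},{"fingers":48,"delta_pos":[0,0,0],"angular":[0,0,0]}]' && python3 -m pendant '[{"fingers":48,"delta_pos":[0,0,2],"angular":[0,0,0]},{"fingers":48,"delta_pos":[0,0,0],"angular":[0,0,0]},{"fingers":48,"delta_pos":[0,0,0],"angular":[0,0,0]}]'&& python3 -m pendant '[{"fingers":29,"delta_pos":[0,0,0],"angular":[0,0,0]},{"fingers":29,"delta_pos":[0,0,0],"angular":[0,0,0]},{"fingers":29,"delta_pos":[0,0,0],"angular":[0,0,0]},{"fingers":29,"delta_pos":[0,0,0],"angular":[0,0,0]},{"fingers":29,"delta_pos":[0,0,0],"angular":[0,0,0]},{"fingers":29,"delta_pos":[0,0,0],"angular":[0,0,0]}]' 30
```

```text
clock: 6.55
tcp_pos: [0.4446, 0.0868, -0.0186]
orientation: [-0.0, 0.639, 0.769, -0.0]
wrist_force: [-0.2, 0.0, 0.3]
finger_gap: 0.0478
clock: 6.85
tcp_pos: [0.4449, 0.0868, -0.0202]
orientation: [0.0, 0.639, 0.769, -0.0]
wrist_force: [-0.3, 0.3, 1.1]
finger_gap: 0.0479
clock: 7.45
tcp_pos: [0.4451, 0.0868, -0.0198]
orientation: [0.0, 0.639, 0.769, 0.0]
wrist_force: [-1.7, -0.4, 5.7]
finger_gap: 0.0317
```

```bash
python3 -m pendant '[{"fingers":48,"delta_pos":[0,0,0],"angular":[0,0,0]},{"fingers":48,"delta_pos":[0,0,0],"angular":[0,0,0]},{"fingers":48,"delta_pos":[0,0,2],"angular":[0,0,0]},{"fingers":48,"delta_pos":[0,0,1],"angular":[0,0,0]},{"fingers":48,"delta_pos":[0,0,0],"angular":[0,0,0]}]' && python3 -m pendant '[{"fingers":25,"delta_pos":[0,0,0],"angular":[0,0,0]},{"fingers":25,"delta_pos":[0,0,0],"angular":[0,0,0]},{"fingers":25,"delta_pos":[0,0,0],"angular":[0,0,0]},{"fingers":25,"delta_pos":[0,0,0],"angular":[0,0,0]},{"fingers":25,"delta_pos":[0,0,0],"angular":[0,0,0]},{"fingers":25,"delta_pos":[0,0,0],"angular":[0,0,0]}]' 30; python3 -c "
from h import *
snap('scene','m5',(220,190,270,240),10)"
```

```text
clock: 7.95
tcp_pos: [0.4447, 0.0868, -0.0235]
orientation: [-0.0, 0.639, 0.769, -0.0]
wrist_force: [0.3, -0.2, -0.1]
finger_gap: 0.0483
clock: 8.55
tcp_pos: [0.4449, 0.0868, -0.023]
orientation: [0.0, 0.639, 0.769, -0.0]
wrist_force: [-0.2, 0.2, 3.4]
finger_gap: 0.0319
```

View pics/m5.png

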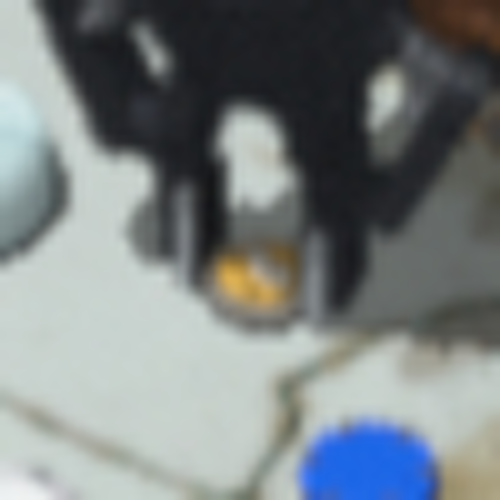

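```bash
python3 -m pendant '[{"fingers":25,"delta_pos":[0,0,-5],"angular":[0,0,0]},{"fingers":25,"delta_pos":[0,0,-15],"angular":[0,0,0]},{"fingers":25,"delta_pos":[0,0,-40],"angular":[0,0,0]},{"fingers":25,"delta_pos":[0,0,-40],"angular":[0,0,0]},{"fingers":25,"delta_pos":[0,0,-40],"angular":[0,0,0]},{"fingers":25,"delta_pos":[0,0,0],"angular":[0,0,0]}]' 40; python3 -c "
from h import *
c=plan((.4,0,.12,1.57));print();c=plan((.4005,-.2217,.06,1.07),c)"
```

```text
clock: 9.2
tcp_pos: [0.4491, 0.087, 0.1223]
orientation: [0.004, 0.639, 0.769, 0.003]
wrist_force: [1.5, 0.2, 0.4]
finger_gap: 0.0315
from [0.4491 0.087  0.1223 1.7558] tilt 0.0102
[-28.0, -20.0, 1.0] 0.062
[-27.0, -20.0, 1.0] 0.062
[-25.0, -20.0, 0.0] 0.062

[-34.0, 8.0, 10.0] 0.083
[-36.0, 9.0, 10.0] 0.084
[-36.0, 8.0, 10.0] 0.083
[-37.0, 8.0, 10.0] 0.083
[-38.0, 8.0, 10.0] 0.084
[-38.0, 8.0, 10.0] 0.083
```

```bash
python3 -m pendant '[{"fingers":25,"delta_pos":[-28,-20,0],"angular":[0,0,0.062]},{"fingers":25,"delta_pos":[-27,-20,0],"angular":[0,0,0.062]},{"fingers":25,"delta_pos":[-25,-20,0],"angular":[0,0,0.062]},{"fingers":25,"delta_pos":[-34,8,0],"angular":[0,0,0.083]},{"fingers":25,"delta_pos":[-36,9,10],"angular":[0,0,0.083]},{"fingers":25,"delta_pos":[-36,8,10],"angular":[0,0,0.083]},{"fingers":25,"delta_pos":[-37,8,10],"angular":[0,0,0.083]},{"fingers":25,"delta_pos":[-38,8,10],"angular":[0,0,0.083]},{"fingers":25,"delta_pos":[-38,8,10],"angular":[0,0,0.083]},{"fingers":25,"delta_pos":[0,0,10],"angular":[0,0,0]},{"fingers":25,"delta_pos":[0,0,0],"angular":[0,0,0]}]'; python3 -c "
from h import *
snap('scene','m6',(270,120,350,200),7)
plan((.4005,-.2217,.03,1.07))"
```

```text
clock: 10.3
tcp_pos: [0.3954, -0.2212, 0.055]
orientation: [-0.002, 0.86, 0.51, -0.001]
wrist_force: [-0.3, -0.4, 0.1]
finger_gap: 0.0316
from [ 0.3958 -0.2206  0.0557  1.0716] tilt 0.0033
[1.3, 4.7, 25.7] 0.002
```

View pics/m6.png

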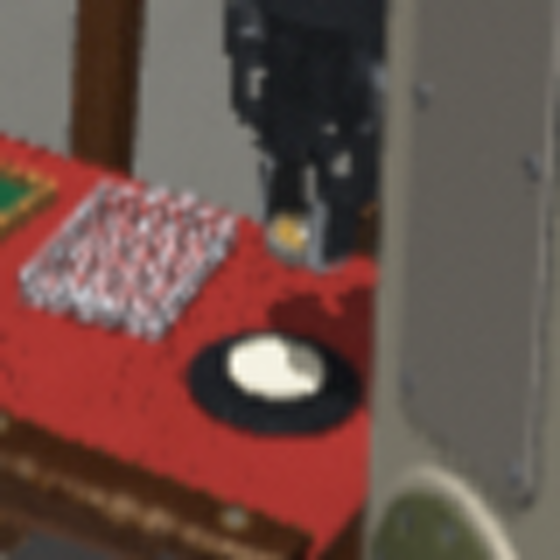

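```bash
python3 -c "
from h import *
for z in (.07,.08,.09,.1): print(z,proj('scene',[.3958,-.2206,z]))"
```

```text
0.07 [312.50981122 157.41250283]
0.08 [312.82489952 154.8021562 ]
0.09 [313.14222302 152.16767813]
0.1 [313.46179124 149.50882137]
```

```bash
python3 -m pendant '[{"fingers":25,"delta_pos":[1,3,20],"angular":[0,0,0]},{"fingers":25,"delta_pos":[0,2,20],"angular":[0,0,0]},{"fingers":25,"delta_pos":[0,0,15],"angular":[0,0,0]},{"fingers":25,"delta_pos":[0,0,7],"angular":[0,0,0]},{"fingers":25,"delta_pos":[0,0,2],"angular":[0,0,0]},{"fingers":25,"delta_pos":[0,0,0],"angular":[0,0,0]},{"fingers":25,"delta_pos":[0,0,0],"angular":[0,0,0]}]';for i in 1; do python3 -m pendant '[{"fingers":25,"delta_pos":[0,0,1.5],"angular":[0,0,0]},{"fingers":25,"delta_pos":[0,0,0],"angular":[0,0,0]},{"fingers":25,"delta_pos":[0,0,0],"angular":[0,0,0]}]'; done
```

```text
clock: 11.05
tcp_pos: [0.4025, -0.2232, -0.0063]
orientation: [0.001, 0.86, 0.511, 0.0]
wrist_force: [0.9, -0.2, 0.1]
finger_gap: 0.0314
clock: 11.35
tcp_pos: [0.402, -0.2233, -0.0084]
orientation: [0.0, 0.86, 0.511, 0.0]
wrist_force: [0.2, 0.2, -0.1]
finger_gap: 0.0317
```

```bash
python3 -m pendant '[{"fingers":25,"delta_pos":[0.7,-2,0],"angular":[0,0,0]},{"fingers":25,"delta_pos":[0,0,2],"angular":[0,0,0]},{"fingers":25,"delta_pos":[0,0,1.5],"angular":[0,0,0]},{"fingers":25,"delta_pos":[0,0,0],"angular":[0,0,0]},{"fingers":25,"delta_pos":[0,0,0],"angular":[0,0,0]}]'; python3 -m pendant '[{"fingers":25,"delta_pos":[0,0,1],"angular":[0,0,0]},{"fingers":25,"delta_pos":[0,0,0],"angular":[0,0,0]}]';  python3 -m pendant '[{"fingers":25,"delta_pos":[0,0,1],"angular":[0,0,0]},{"fingers":25,"delta_pos":[0,0,0],"angular":[0,0,0]}]'
```

```text
clock: 11.85
tcp_pos: [0.4004, -0.2215, -0.0122]
orientation: [-0.0, 0.86, 0.511, -0.0]
wrist_force: [0.7, -0.8, 0.2]
finger_gap: 0.0313
clock: 12.05
tcp_pos: [0.4004, -0.2215, -0.0132]
orientation: [0.0, 0.86, 0.511, -0.0]
wrist_force: [0.3, 0.7, -0.5]
finger_gap: 0.0316
clock: 12.25
tcp_pos: [0.4004, -0.2215, -0.0142]
orientation: [-0.0, 0.86, 0.511, -0.0]
wrist_force: [-0.1, -0.5, 0.1]
finger_gap: 0.0316
```

```bash
python3 -m pendant '[{"fingers":25,"delta_pos":[0,0,1],"angular":[0,0,0]},{"fingers":25,"delta_pos":[0,0,0],"angular":[0,0,0]}]';  python3 -m pendant '[{"fingers":25,"delta_pos":[0,0,0.6],"angular":[0,0,0]},{"fingers":25,"delta_pos":[0,0,0],"angular":[0,0,0]}]'
```

```text
clock: 12.45
tcp_pos: [0.4005, -0.2216, -0.0149]
orientation: [0.0, 0.86, 0.511, 0.0]
wrist_force: [-0.5, -0.0, 1.6]
finger_gap: 0.0318
clock: 12.65
tcp_pos: [0.4005, -0.2216, -0.015]
orientation: [0.0, 0.86, 0.511, 0.0]
wrist_force: [-2.4, 1.2, 8.8]
finger_gap: 0.0313
```

```bash
python3 -m pendant '[{"fingers":25,"delta_pos":[0,0,-0.4],"angular":[0,0,0]},{"fingers":38,"delta_pos":[0,0,0],"angular":[0,0,0]},{"fingers":46,"delta_pos":[0,0,0],"angular":[0,0,0]},{"fingers":46,"delta_pos":[0,0,0],"angular":[0,0,0]},{"fingers":46,"delta_pos":[0,0,-10],"angular":[0,0,0]},{"fingers":46,"delta_pos":[0,0,-40],"angular":[0,0,0]},{"fingers":46,"delta_pos":[0,0,-40],"angular":[0,0,0]},{"fingers":46,"delta_pos":[0,0,-40],"angular":[0,0,0]},{"fingers":46,"delta_pos":[0,0,0],"angular":[0,0,0]}]'; python3 -c "
from h import *
c=plan((.4,0,.15,1.57));print();c=plan((.5455,.1044,.09,1.76),c)"
```

```text
clock: 13.55
tcp_pos: [0.4037, -0.2241, 0.1207]
orientation: [0.005, 0.86, 0.511, 0.002]
wrist_force: [0.4, -0.5, 0.3]
finger_gap: 0.0464
from [ 0.4037 -0.2241  0.1207  1.072 ] tilt 0.0105
[38.0, -12.0, -5.0] -0.083
[37.0, -11.0, -5.0] -0.083
[37.0, -12.0, -5.0] -0.083
[35.0, -11.0, -5.0] -0.083
[35.0, -12.0, -4.0] -0.083
[34.0, -12.0, -5.0] -0.083

[16.0, 31.0, 12.0] -0.038
[18.0, 31.0, 12.0] -0.038
[18.0, 30.0, 12.0] -0.038
[20.0, 31.0, 12.0] -0.038
[21.0, 31.0, 12.0] -0.038
```

```bash
python3 -m pendant '[{"fingers":46,"delta_pos":[38,-12,-5],"angular":[0,0,-0.083]},{"fingers":46,"delta_pos":[37,-12,-5],"angular":[0,0,-0.083]},{"fingers":46,"delta_pos":[37,-12,-5],"angular":[0,0,-0.083]},{"fingers":46,"delta_pos":[35,-11,-5],"angular":[0,0,-0.083]},{"fingers":46,"delta_pos":[35,-12,-5],"angular":[0,0,-0.083]},{"fingers":46,"delta_pos":[34,-12,-5],"angular":[0,0,-0.083]},{"fingers":46,"delta_pos":[45,0,0],"angular":[0,0,-0.1]},{"fingers":46,"delta_pos":[45,0,0],"angular":[0,0,-0.09]},{"fingers":46,"delta_pos":[0,0,0],"angular":[0,0,0]}]'; python3 -c "
from h import *
c=plan((.5455,.1044,.07,1.76))
im=snap('top','d1',(310,200,400,290),6)"
```

```text
clock: 14.45
tcp_pos: [0.3898, 0.0974, 0.1446]
orientation: [-0.001, 0.633, 0.774, 0.0]
wrist_force: [0.5, -0.2, -0.3]
finger_gap: 0.0459
from [0.3898 0.0974 0.1446 1.7696] tilt 0.0015
[-4.0, 39.0, 19.0] 0.002
[-6.0, 38.0, 18.0] 0.003
[-6.0, 39.0, 19.0] 0.002
[-7.0, 38.0, 19.0] 0.003
```

View pics/d1.png

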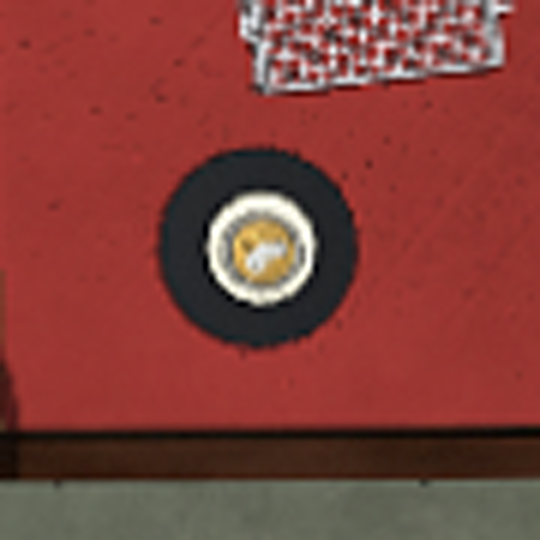

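```bash
python3 -m pendant '[{"fingers":46,"delta_pos":[-4,39,18],"angular":[0,0,0]},{"fingers":46,"delta_pos":[-6,38,18],"angular":[0,0,0]},{"fingers":46,"delta_pos":[-6,39,19],"angular":[0,0,0]},{"fingers":46,"delta_pos":[-7,38,19],"angular":[0,0,0]},{"fingers":46,"delta_pos":[0,0,0],"angular":[0,0,0]},{"fingers":46,"delta_pos":[0,0,0],"angular":[0,0,0]}]'; python3 -c "
from h import *
c=plan((.5455,.1044,.012,1.76))"
```

```text
clock: 15.1
tcp_pos: [0.5463, 0.0978, 0.0689]
orientation: [-0.001, 0.638, 0.77, -0.001]
wrist_force: [0.3, 0.6, 0.6]
finger_gap: 0.046
from [0.5463 0.0978 0.0689 1.7573] tilt 0.0039
[3.3, 0.3, 28.5] -0.001
[3.4, 0.2, 28.4] -0.002
```

```bash
python3 -m pendant '[{"fingers":46,"delta_pos":[6.5,0.5,10],"angular":[0,0,0]},{"fingers":46,"delta_pos":[0,0,20],"angular":[0,0,0]},{"fingers":46,"delta_pos":[0,0,20],"angular":[0,0,0]},{"fingers":46,"delta_pos":[0,0,5],"angular":[0,0,0]},{"fingers":46,"delta_pos":[0,0,2],"angular":[0,0,0]},{"fingers":46,"delta_pos":[0,0,0],"angular":[0,0,0]}]'; python3 -m pendant '[{"fingers":5,"delta_pos":[0,0,0],"angular":[0,0,0]},{"fingers":5,"delta_pos":[0,0,0],"angular":[0,0,0]},{"fingers":5,"delta_pos":[0,0,0],"angular":[0,0,0]},{"fingers":5,"delta_pos":[0,0,0],"angular":[0,0,0]},{"fingers":5,"delta_pos":[0,0,0],"angular":[0,0,0]},{"fingers":5,"delta_pos":[0,0,0],"angular":[0,0,0]},{"fingers":5,"delta_pos":[0,0,0],"angular":[0,0,0]}]' 40
```

```text
clock: 15.7
tcp_pos: [0.5462, 0.1059, 0.0146]
orientation: [0.0, 0.637, 0.771, 0.0]
wrist_force: [1.1, -0.2, 0.6]
finger_gap: 0.0461
clock: 16.4
tcp_pos: [0.5468, 0.1058, 0.0141]
orientation: [0.001, 0.637, 0.771, 0.0]
wrist_force: [0.4, -0.2, 5.2]
finger_gap: 0.013
```

```bash
python3 -m pendant '[{"fingers":5,"delta_pos":[0,0,-5],"angular":[0,0,0]},{"fingers":5,"delta_pos":[0,0,-15],"angular":[0,0,0]},{"fingers":5,"delta_pos":[0,0,-35],"angular":[0,0,0]},{"fingers":5,"delta_pos":[0,0,-40],"angular":[0,0,0]},{"fingers":5,"delta_pos":[0,0,-40],"angular":[0,0,0]},{"fingers":5,"delta_pos":[0,-35,0],"angular":[0,0,0]},{"fingers":5,"delta_pos":[0,-45,0],"angular":[0,0,0]},{"fingers":5,"delta_pos":[0,-45,0],"angular":[0,0,0]},{"fingers":5,"delta_pos":[0,-30,0],"angular":[0,0,0]},{"fingers":5,"delta_pos":[0,0,0],"angular":[0,0,0]}]'; python3 -c "
from h import *
c=plan((.4005,-.2217,.1,1.07))"
```

```text
clock: 17.4
tcp_pos: [0.3885, 0.0765, 0.1479]
orientation: [-0.002, 0.637, 0.771, -0.002]
wrist_force: [0.6, -0.1, 0.2]
finger_gap: 0.0135
from [0.3885 0.0765 0.1479 1.7596] tilt 0.005
[-35.0, 6.0, 6.0] 0.086
[-36.0, 7.0, 6.0] 0.086
[-37.0, 6.0, 6.0] 0.087
[-37.0, 6.0, 6.0] 0.086
[-38.0, 6.0, 6.0] 0.086
[-39.0, 6.0, 6.0] 0.086
[-39.0, 6.0, 6.0] 0.086
[-40.0, 6.0, 6.0] 0.087
```

```bash
python3 -m pendant '[{"fingers":5,"delta_pos":[-35,6,0],"angular":[0,0,0.086]},{"fingers":5,"delta_pos":[-36,7,0],"angular":[0,0,0.086]},{"fingers":5,"delta_pos":[-37,6,6],"angular":[0,0,0.086]},{"fingers":5,"delta_pos":[-37,6,6],"angular":[0,0,0.086]},{"fingers":5,"delta_pos":[-38,6,6],"angular":[0,0,0.086]},{"fingers":5,"delta_pos":[-39,6,10],"angular":[0,0,0.086]},{"fingers":5,"delta_pos":[-39,6,10],"angular":[0,0,0.086]},{"fingers":5,"delta_pos":[-40,6,10],"angular":[0,0,0.086]},{"fingers":5,"delta_pos":[0,0,0],"angular":[0,0,0]},{"fingers":5,"delta_pos":[0,0,0],"angular":[0,0,0]}]'; python3 -c "
from h import *
c=plan((.4005,-.2217,.07,1.07))"
```

```text
clock: 18.4
tcp_pos: [0.4059, -0.2222, 0.1]
orientation: [-0.001, 0.86, 0.51, -0.0]
wrist_force: [0.0, -0.6, -0.6]
finger_gap: 0.0134
from [ 0.4059 -0.2222  0.1     1.0699] tilt 0.0019
[-2.2, -5.0, 30.0] -0.0
```

```bash
python3 -m pendant '[{"fingers":5,"delta_pos":[-1,-5,0],"angular":[0,0,0]},{"fingers":5,"delta_pos":[0,0,20],"angular":[0,0,0]},{"fingers":5,"delta_pos":[0,0,20],"angular":[0,0,0]},{"fingers":5,"delta_pos":[0,0,12],"angular":[0,0,0]},{"fingers":5,"delta_pos":[0,0,0],"angular":[0,0,0]},{"fingers":5,"delta_pos":[0,0,0],"angular":[0,0,0]}]'; python3 -c "
from h import *
c=plan((.4005,-.2217,.016,1.07))
snap('scene','m7',(270,120,350,200),7)"
```

```text
clock: 19.0
tcp_pos: [0.4017, -0.219, 0.0491]
orientation: [-0.0, 0.859, 0.512, -0.0]
wrist_force: [0.4, 0.0, -0.0]
finger_gap: 0.0132
from [ 0.4017 -0.219   0.0491  1.0739] tilt 0.0
[-2.9, 0.2, 33.1] 0.004
```

View pics/m7.png

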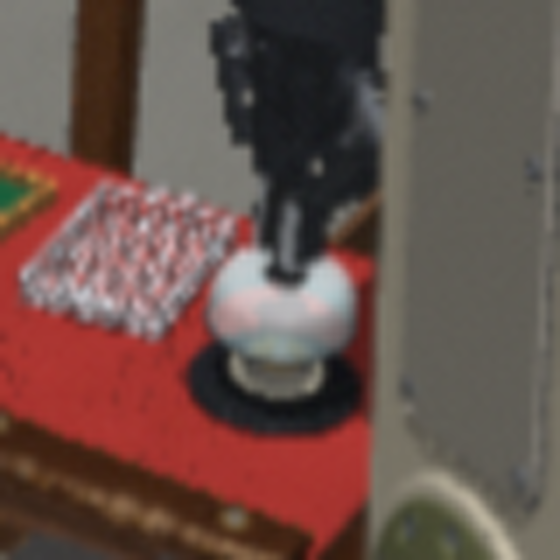

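```bash
python3 -m pendant '[{"fingers":5,"delta_pos":[-1.8,0,0],"angular":[0,0,0]},{"fingers":5,"delta_pos":[0,0,10],"angular":[0,0,0]},{"fingers":5,"delta_pos":[0,0,10],"angular":[0,0,0]},{"fingers":5,"delta_pos":[0,0,8],"angular":[0,0,0]},{"fingers":5,"delta_pos":[0,0,3],"angular":[0,0,0]},{"fingers":5,"delta_pos":[0,0,0],"angular":[0,0,0]}]';python3 -m pendant '[{"fingers":5,"delta_pos":[0,0,1],"angular":[0,0,0]},{"fingers":5,"delta_pos":[0,0,0],"angular":[0,0,0]}]';python3 -m pendant '[{"fingers":5,"delta_pos":[0,0,1],"angular":[0,0,0]},{"fingers":5,"delta_pos":[0,0,0],"angular":[0,0,0]}]'
```

```text
clock: 19.65
tcp_pos: [0.4, -0.2213, 0.0169]
orientation: [-0.001, 0.86, 0.511, -0.0]
wrist_force: [0.2, 0.6, 0.6]
finger_gap: 0.0131
clock: 19.85
tcp_pos: [0.4006, -0.2217, 0.0168]
orientation: [0.0, 0.86, 0.511, 0.0]
wrist_force: [0.1, 0.1, -0.2]
finger_gap: 0.0131
clock: 20.05
tcp_pos: [0.4009, -0.222, 0.0162]
orientation: [0.001, 0.86, 0.511, 0.0]
wrist_force: [-0.7, 0.3, 3.7]
finger_gap: 0.0131
```

```bash
python3 -m pendant '[{"fingers":20,"delta_pos":[0,0,0],"angular":[0,0,0]},{"fingers":45,"delta_pos":[0,0,0],"angular":[0,0,0]},{"fingers":45,"delta_pos":[0,0,0],"angular":[0,0,0]},{"fingers":45,"delta_pos":[0,0,0],"angular":[0,0,0]},{"fingers":45,"delta_pos":[0,0,-10],"angular":[0,0,0]},{"fingers":45,"delta_pos":[0,0,-40],"angular":[0,0,0]},{"fingers":45,"delta_pos":[0,0,-40],"angular":[0,0,0]},{"fingers":52,"delta_pos":[0,0,-40],"angular":[0,0,0]},{"fingers":52,"delta_pos":[0,0,0],"angular":[0,0,0]}]'; python3 -c "
from h import *
c=plan((.4,0.03,.148,1.57));print();c=plan((.5,.18,.11,1.9),c)"
```

```text
clock: 20.95
tcp_pos: [0.4036, -0.224, 0.1518]
orientation: [0.005, 0.86, 0.511, 0.002]
wrist_force: [-0.5, -0.6, -1.5]
finger_gap: 0.052
from [ 0.4036 -0.224   0.1518  1.0719] tilt 0.0105
[44.0, -12.0, 1.0] -0.083
[42.0, -12.0, 0.0] -0.083
[42.0, -13.0, 1.0] -0.083
[40.0, -14.0, 1.0] -0.083
[39.0, -14.0, 0.0] -0.083
[38.0, -14.0, 1.0] -0.083

[25.0, 24.0, 8.0] -0.066
[26.0, 24.0, 7.0] -0.066
[28.0, 24.0, 8.0] -0.066
[28.0, 24.0, 7.0] -0.066
[30.0, 24.0, 8.0] -0.066
```

```bash
python3 -m pendant '[{"fingers":52,"delta_pos":[44,-12,0],"angular":[0,0,-0.083]},{"fingers":52,"delta_pos":[42,-12,0],"angular":[0,0,-0.083]},{"fingers":52,"delta_pos":[42,-13,0],"angular":[0,0,-0.083]},{"fingers":52,"delta_pos":[40,-14,0],"angular":[0,0,-0.083]},{"fingers":52,"delta_pos":[39,-14,0],"angular":[0,0,-0.083]},{"fingers":52,"delta_pos":[38,-14,0],"angular":[0,0,-0.083]},{"fingers":52,"delta_pos":[25,24,8],"angular":[0,0,-0.066]},{"fingers":52,"delta_pos":[26,24,8],"angular":[0,0,-0.066]},{"fingers":52,"delta_pos":[28,24,8],"angular":[0,0,-0.066]},{"fingers":52,"delta_pos":[28,24,8],"angular":[0,0,-0.066]},{"fingers":52,"delta_pos":[30,24,8],"angular":[0,0,-0.066]},{"fingers":52,"delta_pos":[0,0,0],"angular":[0,0,0]}]'; python3 -c "
from h import *
c=plan((.5392,.2055,.03,1.937))
im=snap('top','d2')
for n in ('raw_t0','raw_d2'):
    b=cv2.imread('pics/%s.png'%n)
    ys,xs=np.nonzero(b[215:265,325:380].max(2)<75); print(n,xs.mean()+325,ys.mean()+215,len(xs))
"
```

```text
clock: 22.15
tcp_pos: [0.4974, 0.186, 0.1041]
orientation: [-0.001, 0.58, 0.815, 0.0]
wrist_force: [-0.1, 0.2, -0.0]
finger_gap: 0.0519
from [0.4974 0.186  0.1041 1.905 ] tilt 0.0011
[2.3, 23.0, 37.1] -0.016
[2.1, 22.9, 37.0] -0.016
raw_t0 352.22089041095893 240.69691780821918 584
raw_d2 351.10367892976586 239.685618729097 299
```

```bash
python3 -m pendant '[{"fingers":52,"delta_pos":[2,23,30],"angular":[0,0,-0.016]},{"fingers":52,"delta_pos":[2,23,30],"angular":[0,0,-0.016]},{"fingers":52,"delta_pos":[0,0,14],"angular":[0,0,0]},{"fingers":52,"delta_pos":[0,0,0],"angular":[0,0,0]},{"fingers":52,"delta_pos":[0,0,0],"angular":[0,0,0]}]'; python3 -c "
from h import *
c=plan((.5392,.2055,-.021,1.937))"
```

```text
clock: 22.7
tcp_pos: [0.5379, 0.2007, 0.0319]
orientation: [-0.0, 0.569, 0.822, -0.001]
wrist_force: [-0.3, -0.5, -0.2]
finger_gap: 0.0524
from [0.5379 0.2007 0.0319 1.9305] tilt 0.0014
[2.0, 1.4, 26.5] -0.003
[2.0, 1.5, 26.4] -0.003
```

```bash
python3 -m pendant '[{"fingers":52,"delta_pos":[4,3,10],"angular":[0,0,-0.006]},{"fingers":52,"delta_pos":[0,0,15],"angular":[0,0,0]},{"fingers":52,"delta_pos":[0,0,15],"angular":[0,0,0]},{"fingers":52,"delta_pos":[0,0,10],"angular":[0,0,0]},{"fingers":52,"delta_pos":[0,0,3],"angular":[0,0,0]},{"fingers":52,"delta_pos":[0,0,0],"angular":[0,0,0]}]'; python3 -m pendant '[{"fingers":25,"delta_pos":[0,0,0],"angular":[0,0,0]},{"fingers":25,"delta_pos":[0,0,0],"angular":[0,0,0]},{"fingers":25,"delta_pos":[0,0,0],"angular":[0,0,0]},{"fingers":25,"delta_pos":[0,0,0],"angular":[0,0,0]},{"fingers":25,"delta_pos":[0,0,0],"angular":[0,0,0]},{"fingers":25,"delta_pos":[0,0,0],"angular":[0,0,0]}]' 30; python3 -c "
from h import *
snap('scene','m8',(170,200,220,250),10)"
```

```text
clock: 23.3
tcp_pos: [0.54, 0.2065, -0.0213]
orientation: [-0.0, 0.566, 0.824, -0.0]
wrist_force: [0.3, -0.4, -0.8]
finger_gap: 0.0522
clock: 23.9
tcp_pos: [0.5409, 0.2067, -0.0203]
orientation: [0.001, 0.566, 0.824, 0.001]
wrist_force: [-0.1, -0.6, 6.3]
finger_gap: 0.0321
```

View pics/m8.png

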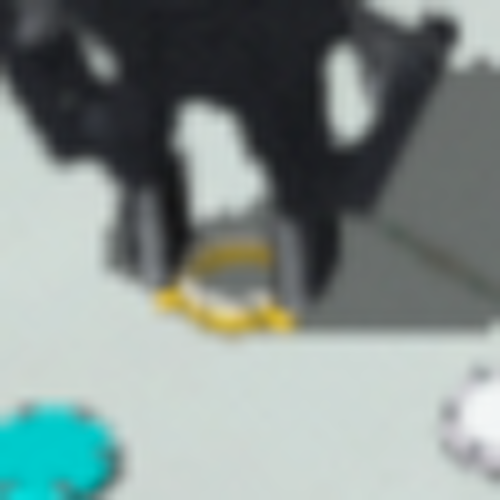

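```bash
python3 -m pendant '[{"fingers":20,"delta_pos":[0,0,-5],"angular":[0,0,0]},{"fingers":20,"delta_pos":[0,0,-15],"angular":[0,0,0]},{"fingers":20,"delta_pos":[0,0,-40],"angular":[0,0,0]},{"fingers":20,"delta_pos":[0,0,-40],"angular":[0,0,0]},{"fingers":20,"delta_pos":[0,0,-40],"angular":[0,0,0]},{"fingers":20,"delta_pos":[0,-35,0],"angular":[0,0,0]},{"fingers":20,"delta_pos":[0,-45,0],"angular":[0,0,0]},{"fingers":20,"delta_pos":[0,-45,0],"angular":[0,0,0]},{"fingers":20,"delta_pos":[0,-25,0],"angular":[0,0,0]},{"fingers":20,"delta_pos":[0,0,0],"angular":[0,0,0]}]' 40; python3 -c "
from h import *
c=plan((.40,-.2,.119,2.5));print();c=plan((.6175,-.2609,.08,3.101),c)"
```

```text
clock: 24.95
tcp_pos: [0.396, 0.1518, 0.1185]
orientation: [-0.001, 0.566, 0.824, -0.001]
wrist_force: [0.3, 0.2, -0.1]
finger_gap: 0.0315
from [0.396  0.1518 0.1185 1.9376] tilt 0.003
[-39.0, 1.0, -0.0] -0.062
[-39.0, -6.0, -0.0] -0.063
[-39.0, -11.0, -0.0] -0.062
[-36.0, -17.0, -0.0] -0.063
[-33.0, -23.0, -0.0] -0.062
[-29.0, -28.0, -0.0] -0.063
[-25.0, -32.0, -0.0] -0.062
[-20.0, -36.0, -0.0] -0.063
[-14.0, -39.0, -0.0] -0.062

[-36.0, 12.0, 6.0] -0.1
[-36.0, 9.0, 7.0] -0.1
[-37.0, 6.0, 6.0] -0.101
[-38.0, 3.0, 7.0] -0.1
[-38.0, -0.0, 6.0] -0.1
[-37.0, -3.0, 7.0] -0.1
```

```bash
python3 -c "
from h import *
c=plan((.40,0.02,.119,2.2));print();c=plan((.39,-.17,.119,2.5),c);print();c=plan((.6175,-.2609,.08,3.101),c)"
```

```text
from [0.396  0.1518 0.1185 1.9376] tilt 0.003
[-44.0, -10.0, -0.0] -0.087
[-40.0, -18.0, -0.0] -0.088
[-35.0, -26.0, -0.0] -0.087

[-33.0, -18.0, -0.0] -0.06
[-30.0, -22.0, -0.0] -0.06
[-27.0, -28.0, -0.0] -0.06
[-23.0, -31.0, -0.0] -0.06
[-17.0, -35.0, -0.0] -0.06

[-40.0, 10.0, 6.0] -0.1
[-40.0, 7.0, 7.0] -0.1
[-41.0, 2.0, 6.0] -0.101
[-41.0, -2.0, 7.0] -0.1
[-40.0, -5.0, 6.0] -0.1
[-40.0, -10.0, 7.0] -0.1
```

```bash
python3 -m pendant '[{"fingers":20,"delta_pos":[-44,-10,0],"angular":[0,0,-0.087]},{"fingers":20,"delta_pos":[-40,-18,0],"angular":[0,0,-0.087]},{"fingers":20,"delta_pos":[-35,-26,0],"angular":[0,0,-0.087]},{"fingers":20,"delta_pos":[-33,-18,0],"angular":[0,0,-0.06]},{"fingers":20,"delta_pos":[-30,-22,0],"angular":[0,0,-0.06]},{"fingers":20,"delta_pos":[-27,-28,0],"angular":[0,0,-0.06]},{"fingers":20,"delta_pos":[-23,-31,0],"angular":[0,0,-0.06]},{"fingers":20,"delta_pos":[-17,-35,0],"angular":[0,0,-0.06]},{"fingers":20,"delta_pos":[0,0,0],"angular":[0,0,0]}]' && python3 -m pendant '[{"fingers":20,"delta_pos":[-40,10,0],"angular":[0,0,-0.1]},{"fingers":20,"delta_pos":[-40,7,0],"angular":[0,0,-0.1]},{"fingers":20,"delta_pos":[-41,2,6],"angular":[0,0,-0.1]},{"fingers":20,"delta_pos":[-41,-2,7],"angular":[0,0,-0.1]},{"fingers":20,"delta_pos":[-40,-5,10],"angular":[0,0,-0.1]},{"fingers":20,"delta_pos":[-40,-10,10],"angular":[0,0,-0.1]},{"fingers":20,"delta_pos":[0,0,0],"angular":[0,0,0]},{"fingers":20,"delta_pos":[0,0,0],"angular":[0,0,0]}]'; python3 -c "
from h import *
c=plan((.6175,-.2609,.03,3.101))"
```

```text
clock: 25.85
tcp_pos: [0.3946, -0.1732, 0.119]
orientation: [0.001, 0.318, 0.948, -0.001]
wrist_force: [0.4, 0.6, -0.2]
finger_gap: 0.0318
clock: 26.65
tcp_pos: [0.6218, -0.2595, 0.0836]
orientation: [-0.001, 0.021, 1.0, 0.001]
wrist_force: [-0.7, 0.4, -0.3]
finger_gap: 0.0316
from [ 0.6218 -0.2595  0.0836  3.0986] tilt 0.0031
[2.1, -0.8, 26.8] -0.001
[2.1, -0.7, 26.8] -0.001
```

```bash
python3 -m pendant '[{"fingers":20,"delta_pos":[2.2,-0.8,15],"angular":[0,0,0]},{"fingers":20,"delta_pos":[2,-0.7,25],"angular":[0,0,0]},{"fingers":20,"delta_pos":[0,0,30],"angular":[0,0,0]},{"fingers":20,"delta_pos":[0,0,20],"angular":[0,0,0]},{"fingers":20,"delta_pos":[0,0,9],"angular":[0,0,0]},{"fingers":20,"delta_pos":[0,0,1],"angular":[0,0,0]},{"fingers":20,"delta_pos":[0,0,0],"angular":[0,0,0]},{"fingers":20,"delta_pos":[0,0,0],"angular":[0,0,0]}]' && python3 -m pendant '[{"fingers":20,"delta_pos":[0,0,1],"angular":[0,0,0]},{"fingers":20,"delta_pos":[0,0,0],"angular":[0,0,0]}]'&& python3 -m pendant '[{"fingers":20,"delta_pos":[0,0,1],"angular":[0,0,0]},{"fingers":20,"delta_pos":[0,0,0],"angular":[0,0,0]}]'
```

```text
clock: 27.45
tcp_pos: [0.6182, -0.2624, -0.0124]
orientation: [0.001, 0.021, 1.0, -0.001]
wrist_force: [0.5, -0.7, 1.2]
finger_gap: 0.0319
clock: 27.65
tcp_pos: [0.6176, -0.2622, -0.0145]
orientation: [0.001, 0.021, 1.0, -0.0]
wrist_force: [0.3, -0.1, -0.1]
finger_gap: 0.0315
clock: 27.85
tcp_pos: [0.6171, -0.2619, -0.0164]
orientation: [-0.0, 0.021, 1.0, -0.0]
wrist_force: [-1.2, 0.4, -0.7]
finger_gap: 0.0316
```

```bash
python3 -m pendant '[{"fingers":20,"delta_pos":[0,0,1],"angular":[0,0,0]},{"fingers":20,"delta_pos":[0,0,0],"angular":[0,0,0]},{"fingers":20,"delta_pos":[0,0,0],"angular":[0,0,0]}]'&& python3 -m pendant '[{"fingers":20,"delta_pos":[0,0,1],"angular":[0,0,0]},{"fingers":20,"delta_pos":[0,0,0],"angular":[0,0,0]},{"fingers":20,"delta_pos":[0,0,0],"angular":[0,0,0]}]'
```

```text
clock: 28.15
tcp_pos: [0.6171, -0.2619, -0.0174]
orientation: [-0.0, 0.021, 1.0, -0.0]
wrist_force: [-0.5, 0.3, -0.2]
finger_gap: 0.0317
clock: 28.45
tcp_pos: [0.6172, -0.2619, -0.0183]
orientation: [-0.0, 0.021, 1.0, -0.0]
wrist_force: [-0.5, 0.5, -1.0]
finger_gap: 0.0316
```

```bash
python3 -m pendant '[{"fingers":20,"delta_pos":[0,0,1.2],"angular":[0,0,0]},{"fingers":20,"delta_pos":[0,0,0],"angular":[0,0,0]},{"fingers":20,"delta_pos":[0,0,0],"angular":[0,0,0]}]'&& python3 -m pendant '[{"fingers":38,"delta_pos":[0,0,0],"angular":[0,0,0]},{"fingers":44,"delta_pos":[0,0,0],"angular":[0,0,0]},{"fingers":44,"delta_pos":[0,0,0],"angular":[0,0,0]},{"fingers":44,"delta_pos":[0,0,-10],"angular":[0,0,0]},{"fingers":44,"delta_pos":[0,0,-35],"angular":[0,0,0]},{"fingers":44,"delta_pos":[0,0,-45],"angular":[0,0,0]},{"fingers":50,"delta_pos":[0,0,-45],"angular":[0,0,0]},{"fingers":50,"delta_pos":[0,0,0],"angular":[0,0,0]}]'; python3 -c "
from h import *
c=plan((.39,-.17,.119,2.5));print();c=plan((.40,0.02,.119,2.2),c);print();c=plan((.4437,.2059,.08,2.5),c)"
```

```text
clock: 28.75
tcp_pos: [0.6173, -0.262, -0.0192]
orientation: [0.0, 0.021, 1.0, -0.0]
wrist_force: [-1.1, 0.2, 2.4]
finger_gap: 0.0315
clock: 29.55
tcp_pos: [0.6213, -0.2642, 0.1245]
orientation: [0.006, 0.021, 1.0, -0.003]
wrist_force: [1.2, -0.7, 0.2]
finger_gap: 0.0499
from [ 0.6213 -0.2642  0.1245  3.0989] tilt 0.0137
[39.0, 14.0, 1.0] 0.1
[41.0, 10.0, 1.0] 0.1
[41.0, 6.0, 1.0] 0.099
[41.0, 1.0, 1.0] 0.1
[42.0, -2.0, 1.0] 0.1
[41.0, -6.0, 1.0] 0.1

[15.0, 36.0, -0.0] 0.06
[21.0, 33.0, -0.0] 0.06
[25.0, 29.0, -0.0] 0.06
[29.0, 25.0, -0.0] 0.06
[32.0, 20.0, -0.0] 0.06

[18.0, 31.0, 8.0] -0.06
[20.0, 32.0, 7.0] -0.06
[21.0, 32.0, 8.0] -0.06
[23.0, 32.0, 8.0] -0.06
[25.0, 33.0, 8.0] -0.06
```

```bash
python3 -m pendant '[{"fingers":50,"delta_pos":[39,14,0],"angular":[0,0,0.1]},{"fingers":50,"delta_pos":[41,10,0],"angular":[0,0,0.1]},{"fingers":50,"delta_pos":[41,6,0],"angular":[0,0,0.1]},{"fingers":50,"delta_pos":[41,1,0],"angular":[0,0,0.1]},{"fingers":50,"delta_pos":[42,-2,0],"angular":[0,0,0.1]},{"fingers":50,"delta_pos":[41,-6,0],"angular":[0,0,0.1]},{"fingers":50,"delta_pos":[15,36,0],"angular":[0,0,0.06]},{"fingers":50,"delta_pos":[21,33,0],"angular":[0,0,0.06]},{"fingers":50,"delta_pos":[25,29,0],"angular":[0,0,0.06]},{"fingers":50,"delta_pos":[29,25,0],"angular":[0,0,0.06]},{"fingers":50,"delta_pos":[32,20,0],"angular":[0,0,0.06]}]' && python3 -m pendant '[{"fingers":54,"delta_pos":[18,31,8],"angular":[0,0,-0.06]},{"fingers":54,"delta_pos":[20,32,8],"angular":[0,0,-0.06]},{"fingers":54,"delta_pos":[21,32,8],"angular":[0,0,-0.06]},{"fingers":54,"delta_pos":[23,32,8],"angular":[0,0,-0.06]},{"fingers":54,"delta_pos":[25,33,8],"angular":[0,0,-0.06]},{"fingers":54,"delta_pos":[0,0,0],"angular":[0,0,0]},{"fingers":54,"delta_pos":[0,0,0],"angular":[0,0,0]}]'; python3 -c "
from h import *
c=plan((.4437,.2059,.01,2.5),n=2)"
```

```text
clock: 30.65
tcp_pos: [0.3969, 0.024, 0.1161]
orientation: [0.001, 0.455, 0.89, 0.0]
wrist_force: [1.1, -0.3, 0.6]
finger_gap: 0.0503
clock: 31.35
tcp_pos: [0.4395, 0.2094, 0.0754]
orientation: [-0.0, 0.315, 0.949, -0.0]
wrist_force: [0.3, -0.2, -0.1]
finger_gap: 0.0538
from [0.4395 0.2094 0.0754 2.501 ] tilt 0.0008
[-2.7, -0.1, 32.7] 0.0
[-2.7, -0.2, 32.7] 0.001
```

```bash
python3 -m pendant '[{"fingers":54,"delta_pos":[-5.5,-0.3,20],"angular":[0,0,0]},{"fingers":54,"delta_pos":[0,0,35],"angular":[0,0,0]},{"fingers":54,"delta_pos":[0,0,25],"angular":[0,0,0]},{"fingers":54,"delta_pos":[0,0,12],"angular":[0,0,0]},{"fingers":54,"delta_pos":[0,0,5],"angular":[0,0,0]},{"fingers":54,"delta_pos":[0,0,1],"angular":[0,0,0]},{"fingers":54,"delta_pos":[0,0,0],"angular":[0,0,0]}]'; python3 -m pendant '[{"fingers":25,"delta_pos":[0,0,0],"angular":[0,0,0]},{"fingers":25,"delta_pos":[0,0,0],"angular":[0,0,0]},{"fingers":25,"delta_pos":[0,0,0],"angular":[0,0,0]},{"fingers":25,"delta_pos":[0,0,0],"angular":[0,0,0]},{"fingers":25,"delta_pos":[0,0,0],"angular":[0,0,0]},{"fingers":25,"delta_pos":[0,0,0],"angular":[0,0,0]}]' 30
```

```text
clock: 32.05
tcp_pos: [0.4453, 0.2051, -0.0215]
orientation: [0.001, 0.316, 0.949, 0.0]
wrist_force: [0.6, -0.6, -0.5]
finger_gap: 0.0541
clock: 32.65
tcp_pos: [0.4453, 0.2054, -0.0211]
orientation: [0.001, 0.316, 0.949, 0.0]
wrist_force: [-0.5, -1.2, 5.1]
finger_gap: 0.035
```

```bash
python3 -m pendant '[{"fingers":54,"delta_pos":[0,0,0],"angular":[0,0,0]},{"fingers":54,"delta_pos":[0,0,0],"angular":[0,0,0]},{"fingers":54,"delta_pos":[-1,-1,1],"angular":[0,0,0]},{"fingers":54,"delta_pos":[0,0,1],"angular":[0,0,0]},{"fingers":54,"delta_pos":[0,0,0],"angular":[0,0,0]}]'; python3 -m pendant '[{"fingers":25,"delta_pos":[0,0,0],"angular":[0,0,0]},{"fingers":25,"delta_pos":[0,0,0],"angular":[0,0,0]},{"fingers":25,"delta_pos":[0,0,0],"angular":[0,0,0]},{"fingers":25,"delta_pos":[0,0,0],"angular":[0,0,0]},{"fingers":25,"delta_pos":[0,0,0],"angular":[0,0,0]},{"fingers":25,"delta_pos":[0,0,0],"angular":[0,0,0]}]' 40
```

```text
clock: 33.15
tcp_pos: [0.4442, 0.2036, -0.0248]
orientation: [-0.0, 0.316, 0.949, -0.0]
wrist_force: [-0.5, 0.5, 0.0]
finger_gap: 0.0545
clock: 33.75
tcp_pos: [0.4444, 0.2037, -0.0242]
orientation: [0.0, 0.316, 0.949, -0.0]
wrist_force: [-2.0, -1.0, 5.7]
finger_gap: 0.0345
```

```bash
python3 -m pendant '[{"fingers":20,"delta_pos":[0,0,-5],"angular":[0,0,0]},{"fingers":20,"delta_pos":[0,0,-15],"angular":[0,0,0]},{"fingers":20,"delta_pos":[0,0,-40],"angular":[0,0,0]},{"fingers":20,"delta_pos":[0,0,-40],"angular":[0,0,0]},{"fingers":20,"delta_pos":[0,0,-40],"angular":[0,0,0]},{"fingers":20,"delta_pos":[0,0,0],"angular":[0,0,0]}]' ; python3 -c "
from h import *
c=plan((.40,0.02,.116,2.5));print();c=plan((.39,-.17,.116,2.7),c);print();c=plan((.5091,-.2696,.08,3.264),c)"
```

```text
clock: 34.35
tcp_pos: [0.4485, 0.2049, 0.1211]
orientation: [0.004, 0.316, 0.949, 0.003]
wrist_force: [1.2, 0.8, 0.4]
finger_gap: 0.0347
from [0.4485 0.2049 0.1211 2.4989] tilt 0.0103
[-22.0, -35.0, 1.0] -0.0
[-18.0, -35.0, 1.0] -0.0
[-15.0, -36.0, 1.0] -0.001
[-10.0, -36.0, 1.0] 0.0
[-7.0, -35.0, 1.0] -0.0

[-26.0, -27.0, 0.0] -0.04
[-23.0, -30.0, 0.0] -0.04
[-19.0, -34.0, 0.0] -0.04
[-14.0, -36.0, 0.0] -0.04
[-10.0, -38.0, 0.0] -0.04

[-38.0, -8.0, 9.0] -0.141
[-36.0, -14.0, 9.0] -0.141
[-33.0, -20.0, 9.0] -0.141
[-29.0, -26.0, 9.0] -0.141
```

```bash
python3 -m pendant '[{"fingers":20,"delta_pos":[-22,-35,0],"angular":[0,0,0]},{"fingers":20,"delta_pos":[-18,-35,0],"angular":[0,0,0]},{"fingers":20,"delta_pos":[-15,-36,0],"angular":[0,0,0]},{"fingers":20,"delta_pos":[-10,-36,0],"angular":[0,0,0]},{"fingers":20,"delta_pos":[-7,-35,0],"angular":[0,0,0]},{"fingers":20,"delta_pos":[-26,-27,0],"angular":[0,0,-0.04]},{"fingers":20,"delta_pos":[-23,-30,0],"angular":[0,0,-0.04]},{"fingers":20,"delta_pos":[-19,-34,0],"angular":[0,0,-0.04]},{"fingers":20,"delta_pos":[-14,-36,0],"angular":[0,0,-0.04]},{"fingers":20,"delta_pos":[-10,-38,0],"angular":[0,0,-0.04]},{"fingers":20,"delta_pos":[0,0,0],"angular":[0,0,0]}]' && python3 -m pendant '[{"fingers":20,"delta_pos":[-38,-8,5],"angular":[0,0,-0.141]},{"fingers":20,"delta_pos":[-36,-14,9],"angular":[0,0,-0.141]},{"fingers":20,"delta_pos":[-33,-20,9],"angular":[0,0,-0.141]},{"fingers":20,"delta_pos":[-29,-26,9],"angular":[0,0,-0.141]},{"fingers":20,"delta_pos":[0,0,0],"angular":[0,0,0]},{"fingers":20,"delta_pos":[0,0,0],"angular":[0,0,0]}]'; python3 -c "
from h import *
c=plan((.5091,-.2696,-.010,3.264),n=2)
b=env.read_camera('top');cv2.imwrite('pics/raw_d3.png',b)"
```

```text
clock: 35.45
tcp_pos: [0.3854, -0.1754, 0.115]
orientation: [0.0, 0.222, 0.975, -0.001]
wrist_force: [0.7, -0.1, 0.8]
finger_gap: 0.0344
clock: 36.05
tcp_pos: [0.5044, -0.2695, 0.0818]
orientation: [-0.001, -0.06, 0.998, 0.001]
wrist_force: [-1.4, 0.3, -0.1]
finger_gap: 0.0347
from [ 0.5044 -0.2695  0.0818  3.2617] tilt 0.0034
[-2.3, -0.3, 45.9] -0.001
[-2.4, -0.4, 45.9] -0.001
```

```bash
python3 -m pendant '[{"fingers":20,"delta_pos":[-4.7,-0.7,10],"angular":[0,0,0]},{"fingers":20,"delta_pos":[0,0,35],"angular":[0,0,0]},{"fingers":20,"delta_pos":[0,0,30],"angular":[0,0,0]},{"fingers":20,"delta_pos":[0,0,15],"angular":[0,0,0]},{"fingers":20,"delta_pos":[0,0,9],"angular":[0,0,0]},{"fingers":20,"delta_pos":[0,0,2],"angular":[0,0,0]},{"fingers":20,"delta_pos":[0,0,0],"angular":[0,0,0]},{"fingers":20,"delta_pos":[0,0,0],"angular":[0,0,0]}]' && python3 -m pendant '[{"fingers":20,"delta_pos":[0,0,1.5],"angular":[0,0,0]},{"fingers":20,"delta_pos":[0,0,0],"angular":[0,0,0]},{"fingers":20,"delta_pos":[0,0,0],"angular":[0,0,0]}]' && python3 -m pendant '[{"fingers":20,"delta_pos":[0,0,1],"angular":[0,0,0]},{"fingers":20,"delta_pos":[0,0,0],"angular":[0,0,0]},{"fingers":20,"delta_pos":[0,0,0],"angular":[0,0,0]}]'
```

```text
clock: 36.9
tcp_pos: [0.5104, -0.2712, -0.0163]
orientation: [0.001, -0.061, 0.998, -0.001]
wrist_force: [-0.3, -0.1, -0.2]
finger_gap: 0.0348
clock: 37.2
tcp_pos: [0.5097, -0.2709, -0.0187]
orientation: [0.0, -0.061, 0.998, -0.0]
wrist_force: [-0.2, 0.2, -0.1]
finger_gap: 0.0349
clock: 37.5
tcp_pos: [0.5095, -0.2707, -0.0201]
orientation: [-0.0, -0.061, 0.998, -0.0]
wrist_force: [0.1, -0.0, -0.3]
finger_gap: 0.0346
```

```bash
python3 -m pendant '[{"fingers":20,"delta_pos":[0,0,2],"angular":[0,0,0]},{"fingers":20,"delta_pos":[0,0,1],"angular":[0,0,0]},{"fingers":20,"delta_pos":[0,0,0],"angular":[0,0,0]}]' && python3 -m pendant '[{"fingers":20,"delta_pos":[0,0,1],"angular":[0,0,0]},{"fingers":20,"delta_pos":[0,0,0],"angular":[0,0,0]},{"fingers":20,"delta_pos":[0,0,0],"angular":[0,0,0]}]' && python3 -m pendant '[{"fingers":20,"delta_pos":[0,0,0.8],"angular":[0,0,0]},{"fingers":20,"delta_pos":[0,0,0],"angular":[0,0,0]},{"fingers":20,"delta_pos":[0,0,0],"angular":[0,0,0]}]'
```

```text
clock: 37.8
tcp_pos: [0.5094, -0.2706, -0.0233]
orientation: [-0.0, -0.061, 0.998, 0.0]
wrist_force: [-0.8, -0.1, 0.3]
finger_gap: 0.0345
clock: 38.1
tcp_pos: [0.5095, -0.2708, -0.024]
orientation: [-0.0, -0.061, 0.998, -0.0]
wrist_force: [0.3, -0.5, -1.0]
finger_gap: 0.0344
clock: 38.4
tcp_pos: [0.5095, -0.2707, -0.0248]
orientation: [-0.0, -0.061, 0.998, -0.0]
wrist_force: [-0.5, -0.5, -0.9]
finger_gap: 0.0343
```

```bash
python3 -m pendant '[{"fingers":20,"delta_pos":[0,0,0.6],"angular":[0,0,0]},{"fingers":20,"delta_pos":[0,0,0],"angular":[0,0,0]},{"fingers":20,"delta_pos":[0,0,0],"angular":[0,0,0]}]' && python3 -m pendant '[{"fingers":42,"delta_pos":[0,0,0],"angular":[0,0,0]},{"fingers":46,"delta_pos":[0,0,0],"angular":[0,0,0]},{"fingers":46,"delta_pos":[0,0,0],"angular":[0,0,0]},{"fingers":46,"delta_pos":[0,0,-10],"angular":[0,0,0]},{"fingers":46,"delta_pos":[0,0,-35],"angular":[0,0,0]},{"fingers":46,"delta_pos":[0,0,-45],"angular":[0,0,0]},{"fingers":46,"delta_pos":[0,0,-45],"angular":[0,0,0]},{"fingers":46,"delta_pos":[0,0,-40],"angular":[0,0,0]},{"fingers":46,"delta_pos":[0,0,0],"angular":[0,0,0]}]'; python3 -c "
from h import *
c=plan((.40,-.17,.17,2.7));print();c=plan((.37,.04,.19,2.7),c)"
```

```text
clock: 38.7
tcp_pos: [0.5096, -0.2708, -0.0252]
orientation: [0.0, -0.061, 0.998, -0.0]
wrist_force: [-0.2, 1.7, 2.0]
finger_gap: 0.0345
clock: 39.6
tcp_pos: [0.5129, -0.2731, 0.1572]
orientation: [0.005, -0.061, 0.998, -0.004]
wrist_force: [0.9, -0.1, 0.2]
finger_gap: 0.0457
from [ 0.5129 -0.2731  0.1572  3.2629] tilt 0.0122
[23.0, 31.0, -3.0] 0.141
[29.0, 26.0, -3.0] 0.14
[32.0, 20.0, -4.0] 0.141
[35.0, 14.0, -3.0] 0.141

[13.0, 35.0, -3.0] -0.0
[17.0, 34.0, -4.0] -0.0
[18.0, 31.0, -3.0] -0.0
[21.0, 28.0, -3.0] -0.0
[23.0, 26.0, -4.0] -0.0
[25.0, 23.0, -3.0] -0.0
```

Moving the arm back over to the bench side so the top camera sees the red side.

```bash
python3 -m pendant '[{"fingers":46,"delta_pos":[23,31,-4],"angular":[0,0,0.14]},{"fingers":46,"delta_pos":[29,26,-4],"angular":[0,0,0.14]},{"fingers":46,"delta_pos":[32,20,-4],"angular":[0,0,0.14]},{"fingers":46,"delta_pos":[35,14,-4],"angular":[0,0,0.14]},{"fingers":46,"delta_pos":[13,35,-4],"angular":[0,0,0]},{"fingers":46,"delta_pos":[17,34,-4],"angular":[0,0,0]},{"fingers":46,"delta_pos":[18,31,-4],"angular":[0,0,0]},{"fingers":46,"delta_pos":[21,28,-4],"angular":[0,0,0]},{"fingers":46,"delta_pos":[23,26,-4],"angular":[0,0,0]},{"fingers":46,"delta_pos":[25,23,-4],"angular":[0,0,0]},{"fingers":46,"delta_pos":[0,0,0],"angular":[0,0,0]}]'; python3 -c "
from h import *
a=env.read_camera('top')[130:270,310:415]; b=env.read_camera('scene')[130:200,245:345]
A=cv2.resize(a,(390,520),interpolation=cv2.INTER_CUBIC);B=cv2.resize(b,(400,280),interpolation=cv2.INTER_CUBIC)
o=np.zeros((520,795,3),np.uint8);o[:,:390]=A;o[:280,393:793]=B;cv2.imwrite('pics/f1.png',o)"
```

```text
clock: 40.7
tcp_pos: [0.3641, 0.045, 0.19]
orientation: [-0.0, 0.215, 0.977, 0.0]
wrist_force: [0.4, -0.8, 0.1]
finger_gap: 0.0461
```

View pics/f1.png

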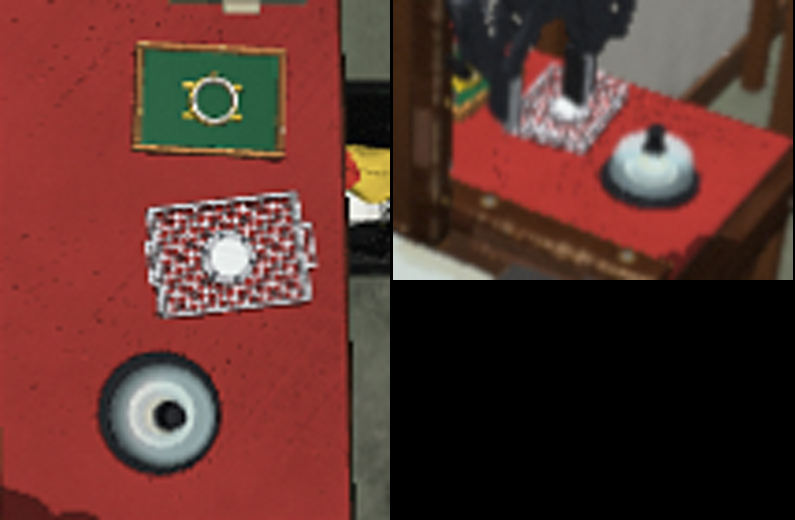

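```bash
python3 -c "
from h import *
print(env.hand_in())"
```

```text
the job is handed in; nothing more can be done
None
```

The job is done and handed in at about 41 s of the 141 s allowed, with the parts moved in the order you asked. No verdict is reported.

- **Movement:** it was lowered onto the pale pad in steps of about 1 mm and let go just after contact (about 9 N). A picture taken before the cover went on showed it centred.
- **Dust cover:** it rests on the flange of the dish. It touched at the expected height with about 4 N, and in the last top and side pictures it looks centred and level.
- **Gilt case:** it lies flat near the middle of the green felt, the same way up as before.
- **Steel case back:** it lies flat in the middle of the wire basket, with its notches still up.
- **Other things on the bench:** I did not move the oil cup, tweezers, loupe or the blue and turquoise look-alikes. I did not check them with a final picture.

**Checks that disagreed:**
- **Fingertip height:** the fingertips turned out to sit about 20 to 25 mm behind the reported tool point. The first two closings on the movement passed above it without touching it. A third caught the ring but pressed about 6 N, so I set the fingers lower before lifting it. After that I set heights by contact, and every placing touched within 1 mm of prediction.
- **Finger opening:** the reported opening was about 2 to 3.5 mm less than the true width of each part. All grips held.

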